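Fit the key and the belt pulley to the bench rotator's shaft

TASK

Put the loose brass key upright into the slot of the bench drive's shaft, all the way to the bottom, then slide the toothed pulley down over shaft and key until it sits fully home on the shaft's collar. The slot may stand well off the drive's front to either side, so find it by eye or by feel; work gently, never forcing the parts, and leave the tape roll, the open vial and the petri dish where they are.

Things in the scene. Friction and masses are not known exactly. Their poses are not given: they have to be found in the camera images.
- drive: bench rotator drive, fixed; housing 120 (x) x 110 (y) x 50 mm high, dial and red rocker on its front (-x) face; origin: centre of its underside, below the shaft's axis. On top a dark collar 52 mm across (50 to 66 mm above the origin) and a steel shaft 28 mm across up to 90 mm. Both turn together about the vertical axis, stiffly (0.12 N m), and stay where left
- shaft_axis (a point): point on the shaft's axis at the collar's top, 66 mm above the drive's underside; its axes are the drive's and do not turn with the shaft. A thin stub 8 mm across stands on the axis from the shaft's end (24 mm above this point) up to 38 mm above it
- shaft_end (a point): point on the axis at the shaft's end face, 90 mm above the drive's underside. A slot 11 mm wide starts here in one side of the shaft, open upward and outward, its inner wall 7 mm from the axis (2 mm bevel on top). It points within 1.1 rad either way of the drive's front (-x); this angle is not reported. In the collar it is a closed pocket 7.3 to 19.7 mm from the axis, floor 38 mm below this point
- key: brass key, 11 (its x) x 9 (its y) x 52 mm tall, 40 g, foot chamfered 0.5 mm; origin: centre of its underside. Starts upright in the stand. In the slot its x lies along the slot's radius, its centre about 13.5 mm from the axis; fully down, its top 14 mm stand above the shaft's end, level with the stub, which is narrower than the key: fingers on its two faces 9 mm apart clear the stub
- key_stand: blue plastic block 64 x 44 x 26 mm, fixed, with a pocket in its middle (13.4 x 11.4 mm, 20 mm deep, floor 6 mm above its underside) that holds the key upright, key x along its x; 32 mm of the key stand out. Origin at the centre of its underside
- pulley: aluminium toothed pulley, about 0.25 kg, lying flat: disc 81 mm across, 16 mm high, above it a round boss 54 mm across up to 40 mm. Through bore 30 mm, with a keyway 11.5 mm wide reaching 20.5 mm from the axis on its -x side (yellow marks); lower rim chamfered 1.5 mm. Origin: centre of its underside, which lies on the collar's top when home
- tape: roll of adhesive tape lying flat, 98 mm across, 25 mm high; leave alone
- vial: open glass vial 26 mm across, 44 mm tall, upright; leave alone
- dish: glass petri dish base standing flat, 96 mm across, 18 mm high; leave alone
Not all that is in view belongs to the job. Leave any green look-alike of the pulley alone.

How it is judged:
On the way, in this order (a step that is already met when the one before it is completed fails the run):
1. the key stands in the shaft's slot, its foot on the pocket's floor (z of key in the frame of drive below 0.055 m and horizontal distance between key and shaft_axis below 0.016 m and angle between key's own z axis and vertical below 0.15 rad), for 0.2 s.
2. the pulley sits home on the collar, over shaft and key (z of pulley in the frame of shaft_axis below 0.0025 m and horizontal distance between pulley and shaft_axis below 0.003 m and angle between pulley's own z axis and vertical below 0.06 rad), for 0.2 s.
At the end, for the whole second after the job is handed in: The key stands in the slot with its foot on the pocket's floor (within 3 mm), 11 to 16 mm from the shaft's axis and within 0.15 rad of upright; the pulley's underside lies on the collar's top (within 2.5 mm), centred on the shaft within 3 mm, level within 0.06 rad and at rest (all of step 1 and all of step 2 and z of key in the frame of drive above 0.049 m and horizontal distance between key and shaft_axis above 0.011 m and z of pulley in the frame of shaft_axis above -0.003 m and linear speed of pulley below 0.02 m/s); the robot touches nothing.
It fails at once if the key presses on the drive or its shaft with more than 30 N (contact force between key and drive above 30 N).
It fails at once if the pulley presses on the drive or its shaft with more than 35 N (contact force between pulley and drive above 35 N).
It fails at once if the pulley presses on the key with more than 35 N (contact force between pulley and key above 35 N).
It fails at once if the tape roll, the open vial or the petri dish moved more than 20 mm (distance of any of tape, vial, dish from where it was at the start of the episode above 0.02 m).
It fails at once if the open vial tipped over (angle between vial's own z axis and vertical above 0.5 rad).
It also fails if it takes over 72 s, if anything falls off the work surface, if the arm or the gripper's body presses on something with over 40 N, if the wrist force passes 120 N, or if a joint passes its speed limit or range.

ROBOT

A 6-joint arm with a two-finger parallel gripper is mounted at the origin on a cart in front of the work surface, level with it; the furniture and walls round the work are solid. World frame = base frame: x ahead of the robot, y to its left, z up, the work surface at z = 0. Lengths are in m, angles in rad, forces in N, time in s.
With the tool pointing down it reaches from about 0.35 to 0.85 m from the base axis. Payload 8.1 kg.
Tool frame: the origin (TCP) lies on the mounting face of the last link; the fingertips stand 186 mm ahead of it and the grasp point (between the pads) lies 167 mm ahead of it; y points along the fingers, x is the direction in which the jaws open and shut, and the axes are right-handed (so a half turn about y gives the same grasp; the last joint's range is limited). The gripper opens to 93 mm and grips with 3 to 60 N. Pads are 15 mm wide; open, the fingers measure 128 mm over their backs; the gripper's body (75 mm by 188 mm) begins 65 mm behind the grasp point.
Start: joints at [-1.301, 0.13, 1.488, -0, 1.523, -0.085], TCP at [0.208, -0.563, 0.405] pointing down, gripper open.
Joint ranges: [-2.96, 2.96], [-0.89, 2.26], [0.02, 2.5], [-1.34, 4.48], [0, 2.73], [-2.66, 2.66]. Speed limits (rad/s): [2.39, 2.39, 2.79, 3.14, 3.14, 3.14].

INTERFACE

Orientations are given as a rotation vector (axis times angle).
In Python, from plant import robot, imaging gives the robot as it stands.
- The arm moves only by the shell command python3 -m inch 'ROWS' [OPENING] [FORCE]. ROWS is JSON, a list of rows, each an object of numbers: "x", "y", "z": the shift along the tool's x, y, z in mm; "twist": the turn about the tool's y in rad. In form: [{"x": .., "y": .., "z": .., "twist": ..}, ...]. A call has 1 to 12 rows; each row shifts and turns the commanded pose from where the row before left it, along the tool's axes as they then stand; what a row does not reach is not made up. A row lasts 1/10 s, in which the tool goes at most 50 mm and 8.59 degrees, less where a joint would pass 70% of its speed; a pose out of reach is approached as far as the arm can. A call with a gripper value outside its range is refused whole. OPENING is the gripper command: -1 is shut, 1 is fully open, values between are in proportion, set as the call begins (- or left out, the last holds). The fingers move at their own pace and stop on an object; FORCE is the grip in N (left out, the last holds). Time passes only in rows, so rows that do not move let the fingers close. It gives the time, the measured TCP pose, the force and the opening at its end, in the units of the state.
- robot.read_state(): the state, without advancing time (a new reading comes with each control period).
- imaging.read_camera(name): name is "scene" or "top" or "wrist"; returns a dict with "color" (384x512x3 uint8, red, green, blue), "depth" (384x512 float32, m along the optical axis (not along the pixel's ray), 0 where there is no reading), "fx", "fy", "cx", "cy" (pixels), "k1" (the pictures are not rectified: a ray, as slopes to the right and down, at radius r is drawn at 1 + k1 r^2 times it, then the intrinsics apply), "rvec" (rotation vector, rad) and "tvec" (3), from world to camera coordinates, as OpenCV has them; the wrist camera has in their place "tool_from_camera" (4x4, takes a point from camera to tool coordinates, whose origin is the TCP and whose axes are the tool frame's). Camera axes: x right, y down, z forward; pixel columns grow to the right and rows downward; lengths in m; the calibration is good to about 2 mm. A picture is of the moment at which its call begins: read the wrist's pose just before it.
- robot.close_job(): hands the job in, once; it reports no verdict.
The state is a dict: "t": time; "q": joint angles; "dq": joint speeds; "joint_torque": joint torques, N m; "tool_pos": TCP position; "orientation": TCP orientation; "force": force on the tool from outside, world axes, zero at the start; "wrist_torque": the same for the moment, N m; "opening": finger opening in m.
Only numpy, scipy, OpenCV 4.12 (cv2) and the standard library are available. Lean on these libraries where they do the work, as an engineer would, in place of code of your own. Each camera call takes 0.05 s, during which the arm holds its last target.

## Working session

There is one attempt and no reset: what is moved stays moved. The work goes in short steps, Python scripts to look and compute and a shell command to move; the robot and the scene stay as the last step left them, time stands still between calls to the robot, and variables do not carry over. Pictures are saved under pics/ and viewed, and the job is handed in when it is done.

```bash
ls; mkdir -p pics; python3 - <<'E'
from plant import robot, imaging
import cv2, numpy as np
s=robot.read_state(); print({k:np.round(v,3).tolist() for k,v in s.items()})
for n in ["scene","top","wrist"]:
    c=imaging.read_camera(n); cv2.imwrite(f"pics/{n}0.png",c["color"][:,:,::-1]); np.savez(f"{n}0.npz",**c)
    print(n,{k:np.round(v,4).tolist() for k,v in c.items() if k not in("color","depth")})
E
```

```text
pics
{'t': 0.0, 'q': [-1.301, 0.131, 1.489, -0.0, 1.523, -0.085], 'dq': [-0.001, -0.002, 0.001, 0.001, -0.001, 0.002], 'joint_torque': [0.0, -55.985, -49.175, 0.077, 0.036, -0.0], 'tool_pos': [0.208, -0.562, 0.404], 'orientation': [-1.355, 0.945, -0.943], 'force': [-0.149, -1.214, -0.346], 'wrist_torque': [-0.031, 0.028, -0.003], 'opening': 0.093}
scene {'fx': 485.8519, 'fy': 485.8519, 'cx': 258.8242, 'cy': 186.9851, 'k1': 0.029, 'rvec': [0.9376, -2.4024, 1.1817], 'tvec': [0.4172, 0.2774, 0.965]}
top {'fx': 434.2632, 'fy': 434.2632, 'cx': 254.355, 'cy': 188.0704, 'k1': -0.1201, 'rvec': [2.0564, -2.16, 0.2377], 'tvec': [0.0524, 0.5764, 1.1208]}
wrist {'fx': 315.422, 'fy': 315.422, 'cx': 257.5316, 'cy': 193.0765, 'k1': -0.0599, 'tool_from_camera': [[1.0, -0.0006, -0.0002, -0.0], [0.0, -0.2639, 0.9646, 0.0194], [-0.0006, -0.9646, -0.2639, 0.0733], [0.0, 0.0, 0.0, 1.0]]}
```

View pics/scene0.png

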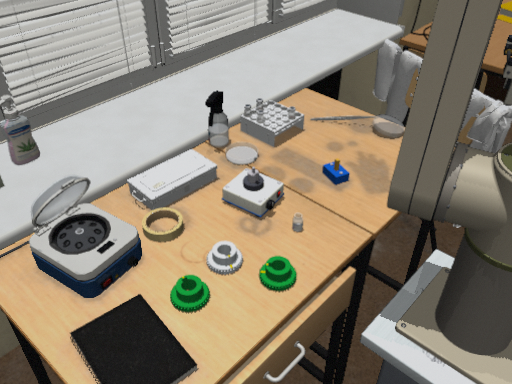

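View pics/top0.png

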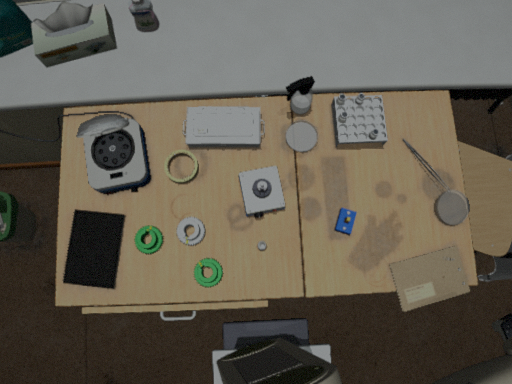

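View pics/wrist0.png

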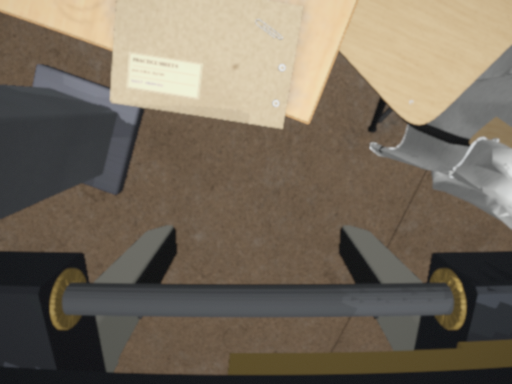

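```bash
cat > h.py <<'E'
import numpy as np, cv2
from scipy.spatial.transform import Rotation as R
def load(n): return dict(np.load(n))
def und(c,uv):
    uv=np.atleast_2d(np.asarray(uv,float)); p=np.stack([(uv[:,0]-c["cx"])/c["fx"],(uv[:,1]-c["cy"])/c["fy"]],1)
    q=p.copy()
    for _ in range(20): q=p/(1+c["k1"]*(q**2).sum(1,keepdims=True))
    return q
def pose(c,T=None):
    # world_from_cam
    if "rvec" in c:
        r=R.from_rotvec(c["rvec"]).as_matrix(); return r.T, -r.T@c["tvec"]
    M=T@c["tool_from_camera"]; return M[:3,:3],M[:3,3]
def toolT(s):
    T=np.eye(4);T[:3,:3]=R.from_rotvec(s["orientation"]).as_matrix();T[:3,3]=s["tool_pos"];return T
def ray(c,uv,T=None):
    r,o=pose(c,T);q=und(c,uv);d=np.c_[q,np.ones(len(q))]@r.T; return o,d
def onplane(c,uv,z,T=None):
    o,d=ray(c,uv,T); return o+d*((z-o[2])/d[:,2])[:,None]
def proj(c,P,T=None):
    r,o=pose(c,T);p=(np.atleast_2d(P)-o)@r; q=p[:,:2]/p[:,2:]; q=q*(1+c["k1"]*(q**2).sum(1,keepdims=True))
    return q*c["fx"]+[c["cx"],c["cy"]]
def bydepth(c,mask,T=None):
    v,u=np.nonzero(mask&(c["depth"]>0)); q=und(c,np.c_[u,v]); r,o=pose(c,T)
    return (np.c_[q,np.ones(len(q))]*c["depth"][v,u][:,None])@r.T+o
E
python3 - <<'E'
from h import *
t=load("top0.npz"); 
print("tool R\n",np.round(R.from_rotvec([-1.355,.945,-.943]).as_matrix(),2))
for n,uv,z in [("pulley",(191,231),.04),("drive shaft",(262,187),.1),("key",(346,216),.058),("vial",(262,246),.044),("tape",(181,166),.02),("dish",(302,137),.01),("g1",(149,240),.04),("g2",(208,272),.04)]:
    print(n,np.round(onplane(t,[uv],z),3))
im=t["color"][:,:,::-1]
cv2.imwrite("pics/crop1.png",np.hstack([cv2.resize(im[150:230,220:300],(400,400),interpolation=2),cv2.resize(im[190:270,150:230],(400,400),interpolation=2)]))
s=load("scene0.npz")["color"][:,:,::-1]
cv2.imwrite("pics/crop2.png",np.hstack([cv2.resize(s[150:230,210:290],(400,400),interpolation=2),cv2.resize(s[130:210,300:380],(400,400),interpolation=2)]))
E
```

```text
tool R
 [[ 0.35 -0.    0.94]
 [-0.94  0.    0.35]
 [-0.   -1.    0.  ]]
pulley [[0.472 0.202 0.04 ]]
drive shaft [[0.572 0.004 0.1  ]]
key [[ 0.49  -0.221  0.058]]
vial [[0.422 0.011 0.044]]
tape [[0.663 0.231 0.02 ]]
dish [[ 0.737 -0.124  0.01 ]]
g1 [[0.452 0.318 0.04 ]]
g2 [[0.359 0.159 0.04 ]]
```

View pics/crop1.png

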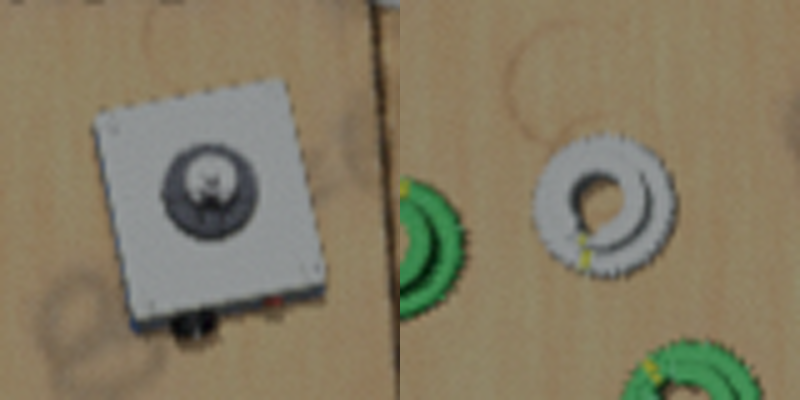

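View pics/crop2.png

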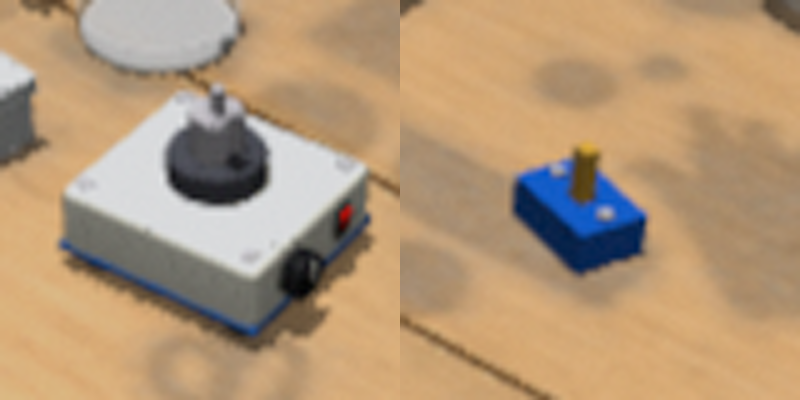

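```bash
python3 - <<'E'
from h import *
for n in ("top0.npz","scene0.npz"):
    c=load(n); hsv=cv2.cvtColor(c["color"],cv2.COLOR_RGB2HSV)
    m=cv2.inRange(hsv,(105,150,60),(130,255,255))>0
    P=bydepth(c,m); g=(abs(P[:,0]-.49)<.08)&(abs(P[:,1]+.22)<.08); P=P[g]
    top=P[P[:,2]>.021]; print(n,len(P),len(top),P[:,2].max())
    (cx,cy),(w,h),a=cv2.minAreaRect((top[:,:2]*1000).astype(np.float32)); print("stand",cx,cy,w,h,a)
    m=cv2.inRange(hsv,(18,130,80),(30,255,255))>0
    P=bydepth(c,m); g=(abs(P[:,0]-.49)<.05)&(abs(P[:,1]+.22)<.05)&(P[:,2]>.03); P=P[g]; print("key",len(P),P.mean(0) if len(P) else 0,P[:,2].max() if len(P) else 0, P[P[:,2]>.052].mean(0))
    # drive
    V,U=np.indices(c["depth"].shape); P=bydepth(c,c["depth"]>0)
    g=(abs(P[:,0]-.57)<.11)&(abs(P[:,1]-.0)<.11)
    d=P[g]; top=d[(abs(d[:,2]-.05)<.006)]; print("drive",len(top),cv2.minAreaRect((top[:,:2]*1000).astype(np.float32)))
    s=d[(d[:,2]>.084)&(d[:,2]<.094)]; print("shaft end",len(s),s.mean(0)); s=d[(d[:,2]>.062)&(d[:,2]<.068)];print("collar", len(s), cv2.minEnclosingCircle((s[:,:2]*1000).astype(np.float32)))
    g=(abs(P[:,0]-.472)<.06)&(abs(P[:,1]-.202)<.06); d=P[g]; s=d[abs(d[:,2]-.04)<.005]; print("boss",len(s),s.mean(0),cv2.minEnclosingCircle((s[:,:2]*1000).astype(np.float32)))
E
```

```text
top0.npz 287 270 0.03113133811432256
stand 482.3211669921875 -224.92263793945312 43.813777923583984 61.41110610961914 69.53138732910156
key 7 [ 0.48134816 -0.22376605  0.05725166] 0.05940632323510142 [ 0.48134816 -0.22376605  0.05725166]
drive 1366 ((572.5443725585938, 3.5976791381835938), (129.6302490234375, 109.67560577392578), 8.682950019836426)
shaft end 67 [0.57843436 0.00376062 0.08933915]
collar 138 ((577.7277221679688, 4.1109089851379395), 26.284156799316406)
boss 200 [0.47828715 0.20830986 0.04029997] ((478.3856506347656, 208.139892578125), 27.43361473083496)
scene0.npz 312 191 0.03285803336468596
stand 481.87591552734375 -223.65194702148438 47.487823486328125 63.32168197631836 64.8008804321289
key 39 [ 0.48345474 -0.22446031  0.04854455] 0.06068937718429834 [ 0.48432802 -0.22482935  0.05850625]
drive 1030 ((575.4539184570312, 5.7733306884765625), (131.25274658203125, 112.41779327392578), 9.373948097229004)
shaft end 64 [0.57957802 0.00714664 0.09063661]
collar 84 ((580.54248046875, 6.11110258102417), 27.399276733398438)
boss 268 [0.47855027 0.21006461 0.03957283] ((479.5962829589844, 209.14816284179688), 28.946012496948242)
```

```bash
python3 -m inch '[{"x":-20,"y":4,"z":34},{"x":-20,"y":4,"z":34},{"x":-20,"y":4,"z":34},{"x":-20,"y":4,"z":34},{"x":-20,"y":4,"z":34},{"x":-20,"y":4,"z":34},{"x":-20,"y":4,"z":34},{"x":-20,"y":4,"z":34},{"x":-20,"y":4,"z":34},{"x":-20,"y":4,"z":34},{"x":-20,"y":4,"z":34}]' && python3 -m inch '[{"twist":0.148},{"twist":0.148},{"twist":0.148},{"twist":0.148},{"twist":0.148},{}]' -0.3
cat > look.py <<'E'
import sys; from plant import robot, imaging; from h import *
n=sys.argv[1]; s=robot.read_state(); c=imaging.read_camera("wrist"); cv2.imwrite(f"pics/{n}.png",c["color"][:,:,::-1]); np.savez(n+".npz",T=toolT(s),**c)
T=toolT(s); print(round(s["t"],2),"q",np.round(s["q"],2),"tcp",np.round(s["tool_pos"],4),"zang",np.degrees(np.arctan2(T[1,2],T[0,2])).round(2),"xang",np.degrees(np.arctan2(T[1,0],T[0,0])).round(2),"tilt",np.round(T[:2,1],4),"F",np.round(s["force"],1),"tq",np.round(s["wrist_torque"],2),"op",round(s["opening"],4))
E
python3 look.py w1
```

```text
0.15 q [-1.3   0.13  1.49  0.    1.52 -0.09] tcp [ 0.2084 -0.5625  0.4039] zang 20.33 xang -69.67 tilt [-0.0004  0.0014] F [ 0.2 -0.6  0.5] tq [-0.02 -0.02  0.  ] op 0.0933$[0]: bad value
```

View pics/w1.png

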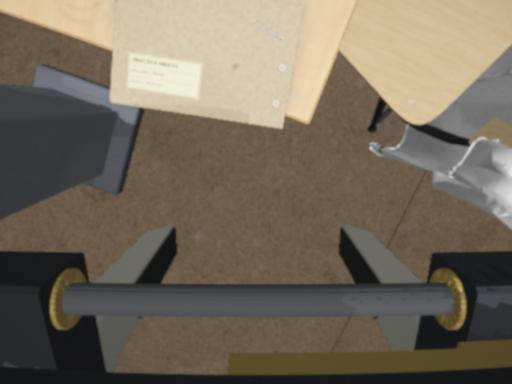

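```bash
python3 -m inch '[{"x":-20,"y":4,"z":34,"twist":0},{"x":-20,"y":4,"z":34,"twist":0},{"x":-20,"y":4,"z":34,"twist":0},{"x":-20,"y":4,"z":34,"twist":0},{"x":-20,"y":4,"z":34,"twist":0},{"x":-20,"y":4,"z":34,"twist":0},{"x":-20,"y":4,"z":34,"twist":0},{"x":-20,"y":4,"z":34,"twist":0},{"x":-20,"y":4,"z":34,"twist":0},{"x":-20,"y":4,"z":34,"twist":0},{"x":-20,"y":4,"z":34,"twist":0}]' && python3 -m inch '[{"x":0,"y":0,"z":0,"twist":0.148},{"x":0,"y":0,"z":0,"twist":0.148},{"x":0,"y":0,"z":0,"twist":0.148},{"x":0,"y":0,"z":0,"twist":0.148},{"x":0,"y":0,"z":0,"twist":0.148},{"x":0,"y":0,"z":0,"twist":0}]' -0.3
python3 look.py w1
```

```text
t: 1.3
tool_pos: [0.4835, -0.2249, 0.3606]
orientation: [-1.356, 0.944, -0.944]
force: [1.0, 0.1, 0.5]
opening: 0.0932
t: 1.9
tool_pos: [0.4827, -0.2263, 0.3605]
orientation: [-1.0, 1.489, -1.488]
force: [0.4, -0.6, 0.3]
opening: 0.0497
1.9 q [-0.53 -0.03  1.73  0.    1.44  1.42] tcp [ 0.4827 -0.2263  0.3605] zang -22.21 xang -112.21 tilt [-0.0003  0.0002] F [ 0.4 -0.6  0.3] tq [ 0.08 -0.02 -0.01] op 0.0497
```

View pics/w1.png

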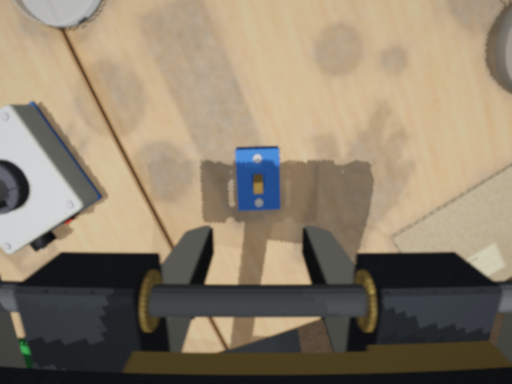

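```bash
python3 - <<'E'
from h import *
c=load("w1.npz");T=c["T"]; hsv=cv2.cvtColor(c["color"],cv2.COLOR_RGB2HSV)
m=cv2.inRange(hsv,(105,150,60),(130,255,255)); m[:,:200]=0;m[:,320:]=0;m[225:]=0
P=bydepth(c,m>0,T); top=P[P[:,2]>.022]; print("stand top",np.median(top[:,2]),cv2.minAreaRect((top[:,:2]*1000).astype(np.float32)))
m=cv2.inRange(hsv,(15,100,60),(32,255,255)); m[:160]=0;m[210:]=0;m[:,240:]&=255;m[:,:240]=0;m[:,275:]=0
v,u=np.nonzero(m);print(u.min(),u.max(),v.min(),v.max())
P=bydepth(c,m>0,T);t=P[P[:,2]>.05];print("key top",t.mean(0),np.median(t[:,2]),cv2.minAreaRect((t[:,:2]*1000).astype(np.float32)))
cv2.imwrite("pics/w1c.png",cv2.resize(c["color"][140:220,210:310,::-1],(800,640//1),interpolation=0)[:600])
E
```

```text
stand top 0.026748226640614187 ((483.6817932128906, -226.72213745117188), (41.776458740234375, 63.2421875), 69.49980163574219)
254 262 175 192
key top [ 0.48461849 -0.22704752  0.05806022] 0.05843195490290595 ((483.82958984375, -227.02880859375), (7.449856281280518, 9.692951202392578), 68.22770690917969)
```

View pics/w1c.png

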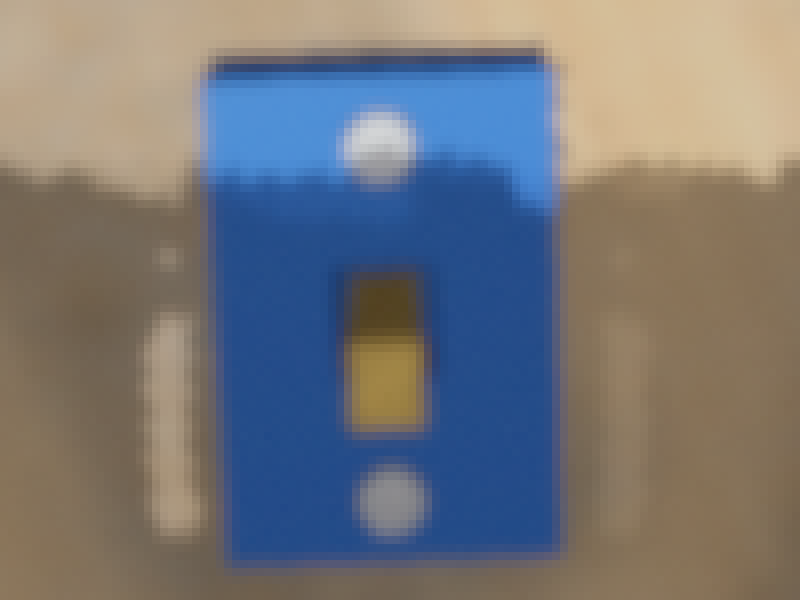

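```bash
python3 -m inch '[{"x":0,"y":16,"z":1.5,"twist":-0.03},{"x":0,"y":25,"z":0,"twist":0},{"x":0,"y":25,"z":0,"twist":0},{"x":0,"y":25,"z":0,"twist":0},{"x":0,"y":20,"z":0,"twist":0},{"x":0,"y":12,"z":0,"twist":0},{"x":0,"y":5.5,"z":0,"twist":0},{"x":0,"y":0,"z":0,"twist":0}]' -0.3; python3 look.py w2
```

```text
t: 2.75
tool_pos: [0.4839, -0.2268, 0.2314]
orientation: [-1.021, 1.466, -1.464]
force: [-0.7, -0.2, 0.2]
opening: 0.0325
2.75 q [-0.53  0.11  1.84  0.    1.19  1.39] tcp [ 0.4839 -0.2268  0.2314] zang -20.27 xang -110.27 tilt [-0.0011  0.0007] F [-0.7 -0.2  0.2] tq [0.07 0.02 0.01] op 0.0325
```

View pics/w2.png

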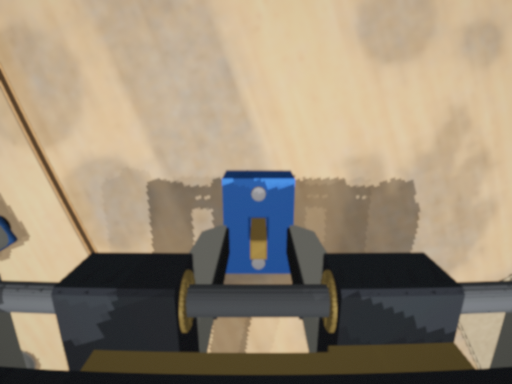

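```bash
python3 -m inch '[{"x":0,"y":0,"z":0,"twist":0},{"x":0,"y":0,"z":0,"twist":0},{"x":0,"y":0,"z":0,"twist":0},{"x":0,"y":0,"z":0,"twist":0},{"x":0,"y":0,"z":0,"twist":0},{"x":0,"y":0,"z":0,"twist":0}]' -1 25; python3 look.py w3
```

```text
t: 3.4
tool_pos: [0.4844, -0.2271, 0.2329]
orientation: [-1.019, 1.465, -1.467]
force: [-0.3, 0.4, 4.2]
opening: 0.0083
3.4 q [-0.53  0.11  1.84  0.    1.19  1.39] tcp [ 0.4844 -0.2271  0.2329] zang -20.35 xang -110.35 tilt [ 0.001  -0.0006] F [-0.3  0.4  4.2] tq [0.05 0.11 0.01] op 0.0083
```

```bash
python3 -m inch '[{"x":0,"y":-5,"z":0,"twist":0},{"x":0,"y":-15,"z":0,"twist":0},{"x":0,"y":-25,"z":0,"twist":0},{"x":0,"y":-25,"z":0,"twist":0},{"x":0,"y":-30,"z":0,"twist":0},{"x":0,"y":-30,"z":0,"twist":0},{"x":0,"y":-10,"z":0,"twist":0},{"x":0,"y":0,"z":0,"twist":0}]'; python3 look.py w4
```

```text
t: 4.25
tool_pos: [0.4846, -0.2272, 0.3746]
orientation: [-1.018, 1.462, -1.469]
force: [-0.1, -0.2, -1.2]
opening: 0.0085
4.25 q [-0.53 -0.03  1.71 -0.    1.46  1.39] tcp [ 0.4846 -0.2272  0.3746] zang -20.35 xang -110.35 tilt [ 0.0034 -0.002 ] F [-0.1 -0.2 -1.2] tq [ 0.02 -0.01  0.  ] op 0.0085
```

View pics/w4.png

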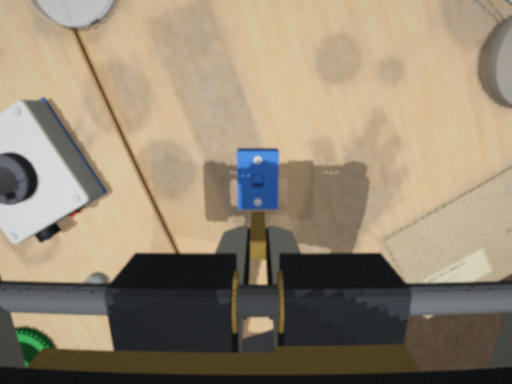

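```bash
python3 -m inch '[{"x":0,"y":0,"z":0,"twist":-0.133},{"x":0,"y":0,"z":0,"twist":-0.133},{"x":0,"y":0,"z":0,"twist":-0.133},{"x":0,"y":0,"z":0,"twist":-0.131},{"x":-35,"y":0,"z":10,"twist":0},{"x":-35,"y":0,"z":10,"twist":0},{"x":-35,"y":0,"z":10,"twist":0},{"x":-35,"y":0,"z":10,"twist":0},{"x":-35,"y":0,"z":10,"twist":0},{"x":-37,"y":5,"z":10,"twist":0},{"x":0,"y":0,"z":0,"twist":0},{"x":0,"y":0,"z":0,"twist":0}]'; python3 look.py w5
```

```text
t: 5.5
tool_pos: [0.5058, -0.0071, 0.3651]
orientation: [-1.29, 1.08, -1.076]
force: [0.2, 0.6, -0.3]
opening: 0.0085
5.5 q [-0.12 -0.1   1.8  -0.    1.45  1.28] tcp [ 0.5058 -0.0071  0.3651] zang 10.15 xang -79.85 tilt [-0.0036  0.    ] F [ 0.2  0.6 -0.3] tq [-0.05 -0.02  0.03] op 0.0085
```

View pics/w5.png

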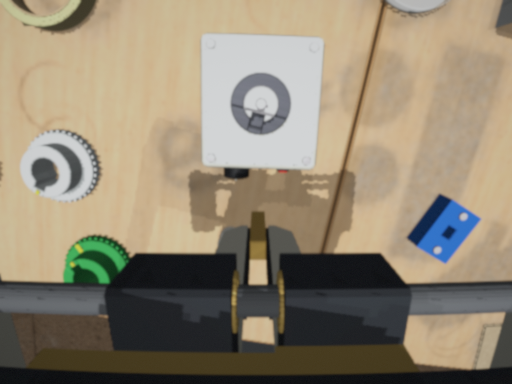

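```bash
python3 - <<'E'
from h import *
c=load("w5.npz");T=c["T"]
cv2.imwrite("pics/w5c.png",cv2.resize(c["color"][65:140,215:310,::-1],(760,600),interpolation=cv2.INTER_CUBIC))
P=bydepth(c,c["depth"]>0,T); g=np.hypot(P[:,0]-.58,P[:,1]-.005)<.09; P=P[g]
s=P[abs(P[:,2]-.066)<.005]; s=s[np.hypot(s[:,0]-.579,s[:,1]-.005)<.04]; print("collar",np.median(s[:,2]),cv2.minEnclosingCircle((s[:,:2]*1000).astype(np.float32)))
s=P[abs(P[:,2]-.09)<.006]; print("shaft",np.median(s[:,2]),cv2.minEnclosingCircle((s[:,:2]*1000).astype(np.float32)))
s=P[P[:,2]>.099]; print("stub",len(s),s.mean(0))
g=c["color"].mean(2)
# housing
m=((c["depth"]>0)&(g>150)).astype(np.uint8); 
d=P[abs(P[:,2]-.05)<.005]; print("drive",cv2.minAreaRect((d[:,:2]*1000).astype(np.float32)))
E
```

```text
collar 0.06655796470021974 ((579.9401245117188, 4.269851207733154), 26.23053741455078)
shaft 0.0905884405879312 ((580.001708984375, 4.342921257019043), 14.147526741027832)
stub 50343 [ 0.53150609 -0.0009793   0.28125052]
drive ((574.296142578125, 3.5060195922851562), (131.56161499023438, 110.37753295898438), 8.26668930053711)
```

View pics/w5c.png

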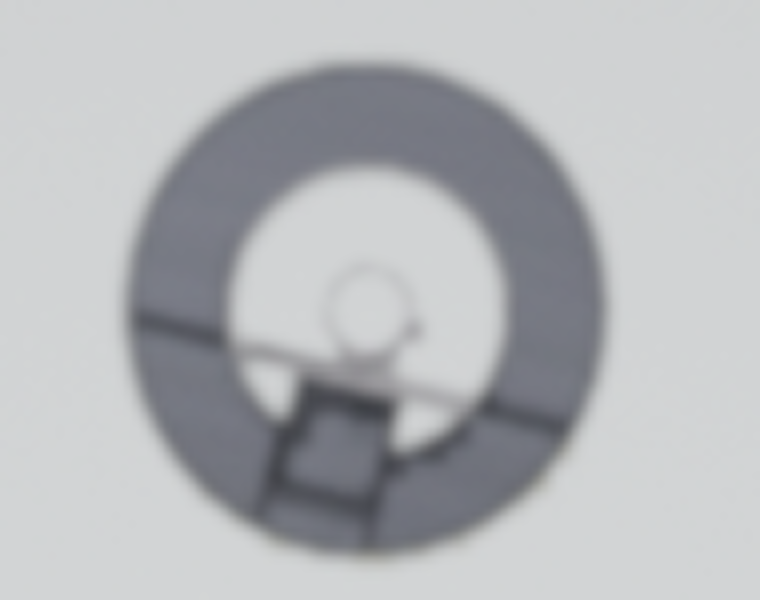

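```bash
python3 - <<'E'
from h import *
c=load("w5.npz");T=c["T"]
f=lambda L:[(215+(u+.5)/8-.5,65+(v+.5)/8-.5) for u,v in L]
p=onplane(c,f([(140,318),(225,340),(490,408),(565,430)]),.066,T)[:,:2]
d=p[3]-p[0]; a=np.degrees(np.arctan2(d[1],d[0])); print("seam",p.round(4),a, "slot dir",a-90, a+90)
n=np.array([-d[1],d[0]])/np.hypot(*d); ax=np.array([.5800,.0043]); print("seam dist from axis",(ax-p[0])@n)
# shaft-top level slot inner edges
for z,L in [(.090,[(303,378),(393,400)]),(.066,[(270,490),(375,510),(262,515),(370,548)])]:
    q=onplane(c,f(L),z,T)[:,:2]-ax; print(z,q.round(4).tolist(),np.hypot(*q.T).round(4),np.degrees(np.arctan2(q[:,1],q[:,0])).round(1)%360)
m=np.zeros(c["depth"].shape,bool); m[205:262,240:280]=True
hsv=cv2.cvtColor(c["color"],cv2.COLOR_RGB2HSV)
k=(cv2.inRange(hsv,(15,100,50),(32,255,255))>0)&m
P=bydepth(c,k,T); L=(P-T[:3,3])@T[:3,:3]; 
v,u=np.nonzero(k&(c["depth"]>0))
for r in range(205,262,5):
    s=v==r
    if s.any(): print(r,u[s].min(),u[s].max(),L[s].mean(0).round(4),L[s][:,0].min().round(4),L[s][:,0].max().round(4))
cv2.imwrite("pics/w5k.png",cv2.resize(c["color"][195:270,215:310,::-1],(760,600),interpolation=cv2.INTER_CUBIC))
E
```

```text
seam [[ 0.5754  0.0278]
 [ 0.5747  0.0185]
 [ 0.5727 -0.0109]
 [ 0.5718 -0.0193]] -94.30246709361239 slot dir -184.3024670936124 -4.3024670936123925
seam dist from axis 0.006376016709462558
0.09 [[-0.0073, 0.0049], [-0.0078, -0.0042]] [0.0088 0.0089] [146.  208.2]
0.066 [[-0.0201, 0.0067], [-0.0202, -0.0049], [-0.0229, 0.0071], [-0.0243, -0.0051]] [0.0212 0.0208 0.024  0.0249] [161.5 193.7 162.7 191.8]
215 251 264 [-1.000e-04  2.174e-01  4.000e-03] -0.0044 0.0042
220 251 264 [-1.000e-04  2.081e-01  4.000e-03] -0.0042 0.004
225 250 265 [-1.000e-04  2.198e-01 -4.000e-03] -0.0089 0.0086
230 250 265 [-1.000e-04  1.912e-01  3.900e-03] -0.0045 0.0043
235 250 265 [-0.      0.1837  0.0039] -0.0043 0.0041
240 249 266 [-1.000e-04  1.756e-01  4.500e-03] -0.0044 0.0043
245 249 266 [-1.000e-04  1.734e-01  2.600e-03] -0.0044 0.0042
250 249 266 [-1.000e-04  1.737e-01 -4.000e-04] -0.0044 0.0042
255 249 266 [-1.000e-04  1.734e-01 -3.200e-03] -0.0044 0.0043
```

View pics/w5k.png

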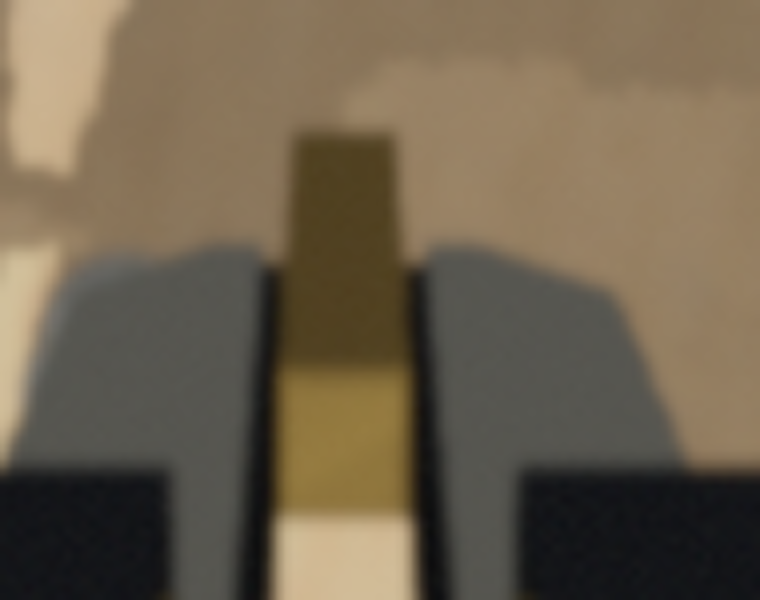

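```bash
python3 - <<'E'
from h import *
c=load("w5.npz")
I=np.eye(4)
for row,y in [(195+130/8,.2254),(195+365/8,.1734),(195+514/8,.1734)]:
    o,d=ray(c,[(258,row)],I); p=o+d*((y-o[1])/d[0,1]); print(row,p.round(4))
s=c["color"][65:140,215:310].mean(2).astype(np.float32)
m=((s<150)).astype(np.uint8); cs,_=cv2.findContours(m,cv2.RETR_EXTERNAL,cv2.CHAIN_APPROX_NONE); k=max(cs,key=cv2.contourArea)[:,0,:]+[215,65]
p=onplane(c,k,.066,c["T"]); A=np.c_[2*p[:,:2],np.ones(len(p))]; b=(p[:,:2]**2).sum(1); x=np.linalg.lstsq(A,b,rcond=None)[0]; print(x[:2],np.sqrt(x[2]+x[0]**2+x[1]**2))
E
```

```text
211.25 [[2.000e-04 2.254e-01 4.000e-03]]
240.625 [[0.0002 0.1734 0.0051]]
259.25 [[ 0.0002  0.1734 -0.0058]]
[0.57996308 0.00407333] 0.025028892816103154
```

```bash
python3 -m inch '[{"x":0,"y":0,"z":0,"twist":0.115},{"x":0,"y":0,"z":0,"twist":0.114},{"x":-5,"y":0,"z":20,"twist":0},{"x":-5,"y":0,"z":20,"twist":0},{"x":-5,"y":5,"z":15,"twist":0},{"x":0,"y":10,"z":6,"twist":0},{"x":0,"y":10,"z":0,"twist":0},{"x":0,"y":5,"z":0,"twist":0},{"x":0,"y":0,"z":0,"twist":0},{"x":0,"y":0,"z":0,"twist":0}]'; python3 look.py w6; python3 - <<'E'
from plant import imaging; from h import *
for n in ("scene","top"):
    c=imaging.read_camera(n); np.savez(n+"6.npz",**c)
    if n=="scene": cv2.imwrite("pics/s6.png",cv2.resize(c["color"][120:220,200:310,::-1],(660,600),interpolation=2))
E
```

```text
t: 6.55
tool_pos: [0.5676, 0.0037, 0.3372]
orientation: [-1.183, 1.25, -1.249]
force: [-0.2, 0.1, -0.0]
opening: 0.0082
6.55 q [-0.08  0.08  1.66 -0.    1.4   1.54] tcp [0.5676 0.0037 0.3372] zang -3.12 xang -93.12 tilt [-0.0004 -0.    ] F [-0.2  0.1 -0. ] tq [0.04 0.01 0.05] op 0.0082
```

View pics/w6.png

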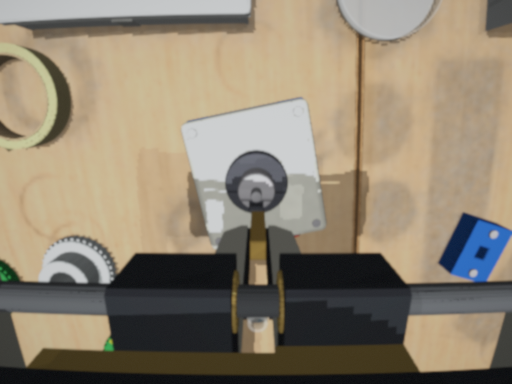

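View pics/s6.png

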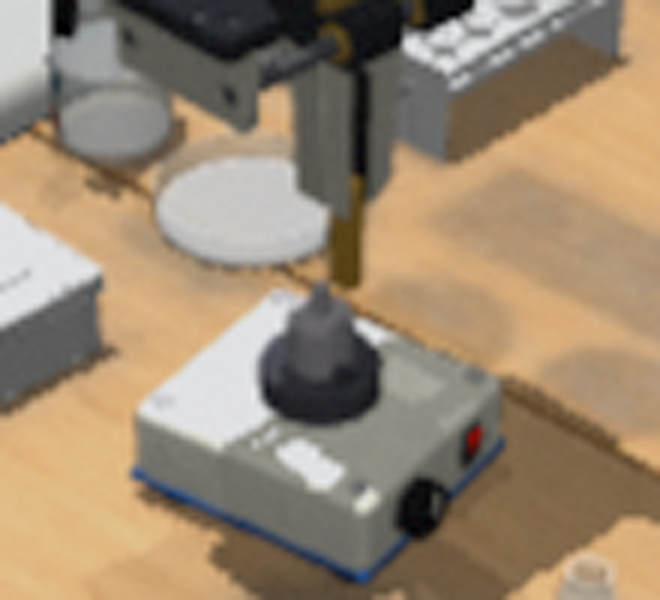

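```bash
python3 - <<'E'
from h import *
c=load("w6.npz");T=c["T"]
cv2.imwrite("pics/w6c.png",cv2.resize(c["color"][145:225,210:310,::-1],(750,600),interpolation=cv2.INTER_CUBIC))
P=bydepth(c,c["depth"]>0,T)
s=P[abs(P[:,2]-.066)<.004]; s=s[np.hypot(s[:,0]-.579,s[:,1]-.005)<.03]; print("collar",np.median(s[:,2]),cv2.minEnclosingCircle((s[:,:2]*1000).astype(np.float32)))
L=(P-T[:3,3])@T[:3,:3]
s=c["color"].mean(2)
print([c["color"][145+i,257].tolist() for i in range(0,10,3)])
E
```

```text
collar 0.06665690011488451 ((579.5613403320312, 4.602243900299072), 26.211105346679688)
[[205, 207, 208], [200, 202, 203], [88, 90, 92], [98, 99, 107]]
```

View pics/w6c.png

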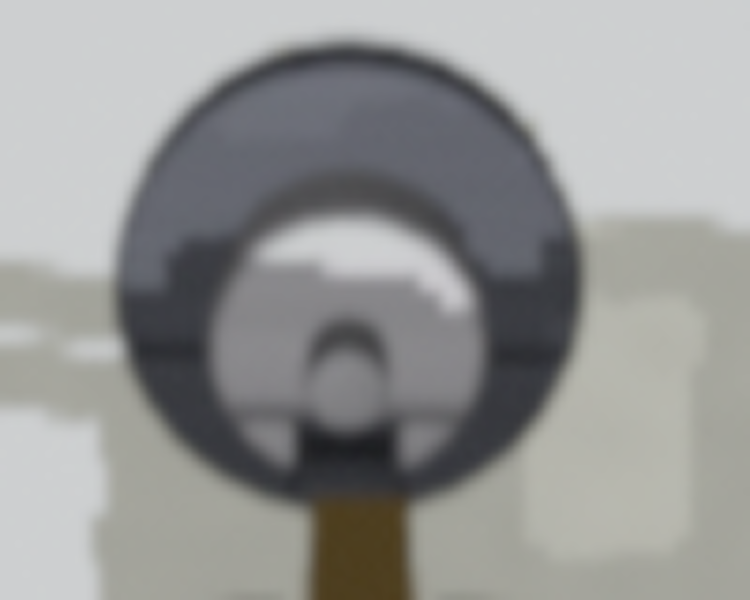

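```bash
python3 -m inch '[{"x":-1.4,"y":5,"z":0,"twist":0},{"x":0,"y":6,"z":0,"twist":0},{"x":0,"y":5,"z":0,"twist":0},{"x":0,"y":0,"z":0,"twist":0},{"x":0,"y":0,"z":0,"twist":0}]'; python3 look.py w7; python3 - <<'E'
from h import *
c=load("w7.npz");T=c["T"]
cv2.imwrite("pics/w7c.png",cv2.resize(c["color"][145:265,200:320,::-1],(600,600),interpolation=cv2.INTER_CUBIC))
E
```

```text
t: 7.2
tool_pos: [0.568, 0.0053, 0.3208]
orientation: [-1.184, 1.25, -1.249]
force: [-0.1, -0.4, 0.1]
opening: 0.0086
7.2 q [-0.08  0.1   1.68  0.    1.37  1.54] tcp [0.568  0.0053 0.3208] zang -3.1 xang -93.1 tilt [-0.0008  0.0001] F [-0.1 -0.4  0.1] tq [0.05 0.01 0.01] op 0.0086
```

View pics/w7c.png

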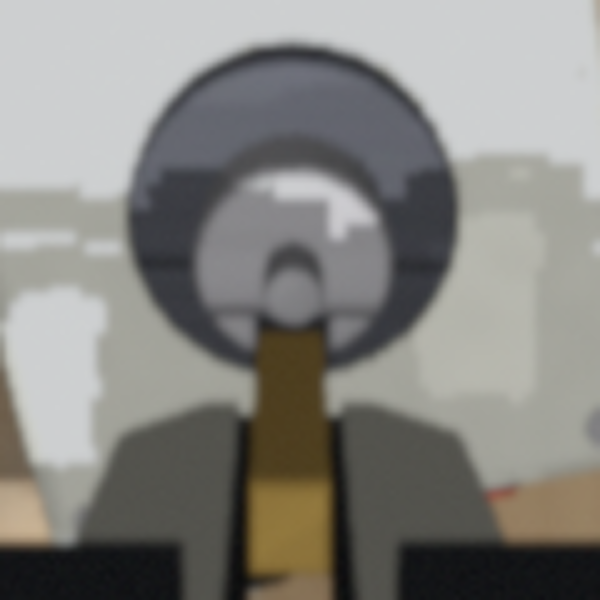

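```bash
python3 -m inch '[{"x":0,"y":2,"z":-0.5,"twist":0},{"x":0,"y":2,"z":0,"twist":0},{"x":0,"y":2,"z":0,"twist":0},{"x":0,"y":1,"z":0,"twist":0},{"x":0,"y":0,"z":0,"twist":0}]'; python3 look.py w8
```

```text
t: 7.75
tool_pos: [0.5675, 0.0053, 0.3139]
orientation: [-1.183, 1.249, -1.249]
force: [0.4, -0.1, -0.8]
opening: 0.0087
7.75 q [-0.08  0.1   1.68 -0.    1.35  1.54] tcp [0.5675 0.0053 0.3139] zang -3.11 xang -93.11 tilt [-0.0005  0.    ] F [ 0.4 -0.1 -0.8] tq [0.04 0.01 0.01] op 0.0087
```

Inside (foot ≈ 0.088). Continue to just above the collar.

```bash
python3 -m inch '[{"x":0,"y":2,"z":0,"twist":0},{"x":0,"y":3,"z":0,"twist":0},{"x":0,"y":3,"z":0,"twist":0},{"x":0,"y":3,"z":0,"twist":0},{"x":0,"y":3,"z":0,"twist":0},{"x":0,"y":2,"z":0,"twist":0},{"x":0,"y":0,"z":0,"twist":0}]'; python3 look.py w8
```

```text
t: 8.5
tool_pos: [0.5675, 0.0054, 0.2977]
orientation: [-1.184, 1.25, -1.249]
force: [-0.3, -0.2, 0.5]
opening: 0.0086
8.5 q [-0.08  0.12  1.7   0.    1.32  1.54] tcp [0.5675 0.0054 0.2977] zang -3.11 xang -93.11 tilt [-0.0008  0.0001] F [-0.3 -0.2  0.5] tq [ 0.02  0.   -0.01] op 0.0086
```

View pics/w8.png

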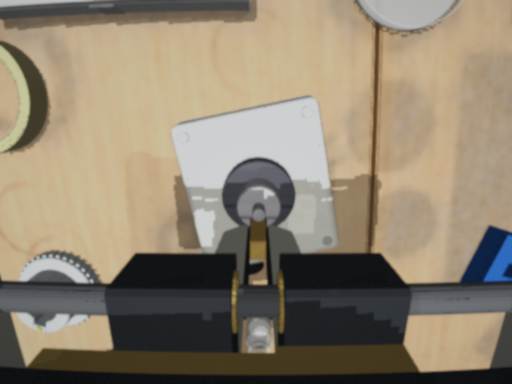

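```bash
python3 -m inch '[{"x":0,"y":0,"z":0.4,"twist":0},{"x":0,"y":0,"z":0.4,"twist":0},{"x":0,"y":0,"z":0,"twist":0}]'; python3 -m inch '[{"x":0,"y":0,"z":0.4,"twist":0},{"x":0,"y":0,"z":0,"twist":0}]'
```

```text
t: 8.85
tool_pos: [0.5685, 0.0053, 0.2984]
orientation: [-1.183, 1.249, -1.249]
force: [-0.0, 0.8, 0.4]
opening: 0.0085
t: 9.05
tool_pos: [0.5688, 0.0053, 0.2983]
orientation: [-1.183, 1.249, -1.249]
force: [-1.5, 1.0, 0.4]
opening: 0.0088
```

```bash
python3 -m inch '[{"x":0,"y":0,"z":0.4,"twist":0},{"x":0,"y":0,"z":0,"twist":0}]'; python3 -m inch '[{"x":0,"y":0,"z":0.4,"twist":0},{"x":0,"y":0,"z":0,"twist":0}]'
```

```text
t: 9.25
tool_pos: [0.5691, 0.0053, 0.2982]
orientation: [-1.184, 1.25, -1.249]
force: [-3.5, 0.5, 0.8]
opening: 0.0086
t: 9.45
tool_pos: [0.5695, 0.0053, 0.2982]
orientation: [-1.184, 1.25, -1.249]
force: [-4.1, 0.3, 2.3]
opening: 0.0084
```

```bash
python3 -m inch '[{"x":0,"y":0,"z":-1,"twist":0},{"x":0,"y":0,"z":-0.8,"twist":0},{"x":0,"y":2,"z":0,"twist":0},{"x":0,"y":2,"z":0,"twist":0},{"x":0,"y":1.5,"z":0,"twist":0},{"x":0,"y":0,"z":0,"twist":0}]';  python3 -m inch '[{"x":0,"y":1,"z":0,"twist":0},{"x":0,"y":1,"z":0,"twist":0},{"x":0,"y":0,"z":0,"twist":0}]'
```

```text
t: 10.05
tool_pos: [0.5678, 0.0054, 0.2924]
orientation: [-1.183, 1.249, -1.249]
force: [0.0, 0.9, -0.5]
opening: 0.0082
t: 10.35
tool_pos: [0.5678, 0.0053, 0.2906]
orientation: [-1.183, 1.249, -1.249]
force: [-0.4, 0.3, -0.6]
opening: 0.0085
```

```bash
python3 -m inch '[{"x":0,"y":1,"z":0,"twist":0},{"x":0,"y":1,"z":0,"twist":0},{"x":0,"y":0,"z":0,"twist":0}]';  python3 -m inch '[{"x":0,"y":1,"z":0,"twist":0},{"x":0,"y":1,"z":0,"twist":0},{"x":0,"y":0,"z":0,"twist":0}]'
```

```text
t: 10.65
tool_pos: [0.5678, 0.0053, 0.2885]
orientation: [-1.183, 1.249, -1.249]
force: [-0.2, -0.5, -0.5]
opening: 0.0086
t: 10.95
tool_pos: [0.5678, 0.0053, 0.2865]
orientation: [-1.183, 1.249, -1.249]
force: [0.1, 0.3, 0.0]
opening: 0.0083
```

In the pocket (foot ≈ 0.061, below the collar's top) with no force. On to the floor at 0.052.

```bash
python3 -m inch '[{"x":0,"y":1.5,"z":0,"twist":0},{"x":0,"y":1.5,"z":0,"twist":0},{"x":0,"y":1.5,"z":0,"twist":0},{"x":0,"y":1.5,"z":0,"twist":0},{"x":0,"y":0,"z":0,"twist":0}]';  python3 -m inch '[{"x":0,"y":1,"z":0,"twist":0},{"x":0,"y":1,"z":0,"twist":0},{"x":0,"y":0,"z":0,"twist":0}]'
```

```text
t: 11.45
tool_pos: [0.5677, 0.0054, 0.2804]
orientation: [-1.183, 1.249, -1.249]
force: [-0.2, -0.1, -1.0]
opening: 0.0087
t: 11.75
tool_pos: [0.568, 0.0053, 0.2789]
orientation: [-1.183, 1.249, -1.249]
force: [0.2, -0.2, 0.2]
opening: 0.0085
```

```bash
python3 -m inch '[{"x":0,"y":0.7,"z":0,"twist":0},{"x":0,"y":0,"z":0,"twist":0}]';  python3 -m inch '[{"x":0,"y":0.6,"z":0,"twist":0},{"x":0,"y":0,"z":0,"twist":0}]'
```

```text
t: 11.95
tool_pos: [0.5681, 0.0053, 0.2788]
orientation: [-1.182, 1.248, -1.25]
force: [-1.7, -0.8, 4.0]
opening: 0.0088
t: 12.15
tool_pos: [0.5683, 0.0053, 0.2788]
orientation: [-1.182, 1.248, -1.25]
force: [-1.6, -0.0, 7.4]
opening: 0.0087
```

```bash
python3 -m inch '[{"x":0,"y":0.4,"z":0,"twist":0},{"x":0,"y":0,"z":0,"twist":0}]'
```

```text
t: 12.35
tool_pos: [0.5683, 0.0053, 0.2788]
orientation: [-1.182, 1.248, -1.25]
force: [-3.8, -0.0, 10.1]
opening: 0.0084
```

```bash
python3 -m inch '[{"x":0,"y":-0.8,"z":0,"twist":0},{"x":0,"y":0,"z":0,"twist":0},{"x":0,"y":0,"z":0,"twist":0}]' ; python3 -m inch '[{"x":0,"y":0,"z":0,"twist":0},{"x":0,"y":0,"z":0,"twist":0},{"x":0,"y":0,"z":0,"twist":0}]' -0.5; python3 -m inch '[{"x":0,"y":-5,"z":0,"twist":0},{"x":0,"y":-20,"z":0,"twist":0},{"x":0,"y":-30,"z":0,"twist":0},{"x":0,"y":-30,"z":-20,"twist":0},{"x":0,"y":0,"z":-30,"twist":0},{"x":0,"y":0,"z":-20,"twist":0},{"x":0,"y":0,"z":0,"twist":0},{"x":0,"y":0,"z":0,"twist":0}]' 1; python3 look.py w9;  python3 - <<'E'
from h import *
c=load("w9.npz");T=c["T"]
cv2.imwrite("pics/w9c.png",cv2.resize(c["color"][60:180,200:320,::-1],(600,600),interpolation=cv2.INTER_CUBIC))
E
```

```text
t: 12.65
tool_pos: [0.5682, 0.0053, 0.2788]
orientation: [-1.182, 1.248, -1.25]
force: [-1.9, 0.1, 6.4]
opening: 0.009
t: 12.95
tool_pos: [0.5677, 0.0053, 0.2774]
orientation: [-1.184, 1.25, -1.249]
force: [0.1, 0.4, 0.7]
opening: 0.0227
t: 13.75
tool_pos: [0.4981, 0.0091, 0.3633]
orientation: [-1.182, 1.248, -1.25]
force: [-0.7, 0.1, 0.6]
opening: 0.0828
13.75 q [-0.08 -0.13  1.82  0.    1.45  1.54] tcp [0.4981 0.0091 0.3633] zang -3.11 xang -93.11 tilt [ 0.0012 -0.0001] F [-0.7  0.1  0.6] tq [ 0.01  0.05 -0.  ] op 0.0828
```

View pics/w9.png

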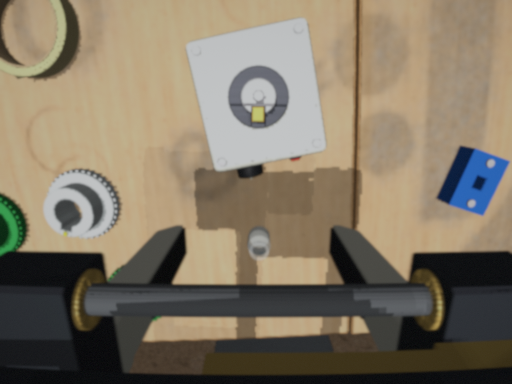

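View pics/w9c.png

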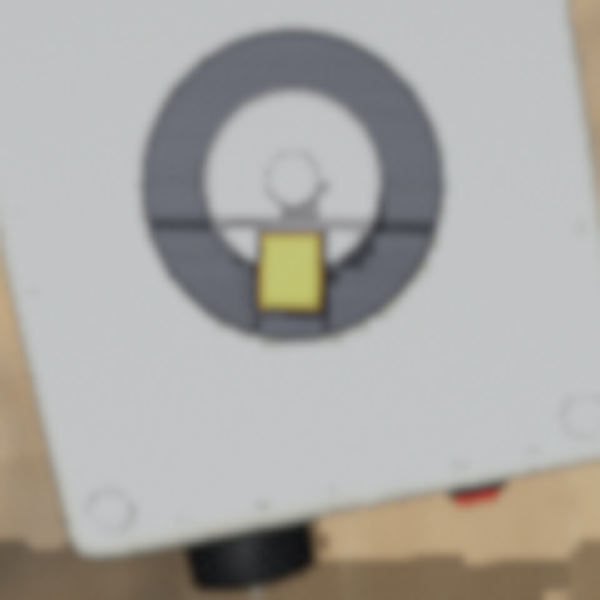

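```bash
python3 - <<'E'
from h import *
c=load("w9.npz");T=c["T"]; hsv=cv2.cvtColor(c["color"],cv2.COLOR_RGB2HSV)
m=cv2.inRange(hsv,(18,90,120),(35,255,255)); m[:95]=0;m[130:]=0;m[:,:240]=0;m[:,280:]=0
P=bydepth(c,m>0,T); print("key",len(P),np.median(P,0))
M=cv2.moments(m,True); kc=onplane(c,[(M["m10"]/M["m00"],M["m01"]/M["m00"])],.104,T)[0]; print("key by ray",kc)
P=bydepth(c,c["depth"]>0,T)
s=P[abs(P[:,2]-.066)<.004]; s=s[np.hypot(s[:,0]-.579,s[:,1]-.005)<.03]; (x,y),r=cv2.minEnclosingCircle((s[:,:2]*1000).astype(np.float32)); print("collar",np.median(s[:,2]),x,y,r)
d=kc[:2]-[x/1e3,y/1e3]; print(np.hypot(*d),np.degrees(np.arctan2(d[1],d[0])))
f=lambda L:[(200+(u+.5)/5-.5,60+(v+.5)/5-.5) for u,v in L]
p=onplane(c,f([(155,223),(435,228)]),.066,T)[:,:2];d=p[1]-p[0];print("seam normal",np.degrees(np.arctan2(d[1],d[0]))+270)
g=(abs(P[:,0]-.478)<.05)&(abs(P[:,1]-.208)<.05)&(abs(P[:,2]-.04)<.005); s=P[g]; print("boss",len(s),np.median(s[:,2]),cv2.minEnclosingCircle((s[:,:2]*1000).astype(np.float32)))
cv2.imwrite("pics/w9p.png",cv2.resize(c["color"][155:255,30:130,::-1],(600,600),interpolation=cv2.INTER_CUBIC))
E
```

```text
key 179 [0.56661215 0.00539489 0.10469341]
key by ray [0.56661744 0.00547845 0.104     ]
collar 0.06665054153880567 579.9850463867188 4.2561936378479 26.26606559753418
0.013423368654423154 174.77574598933765
seam normal 175.8677612687469
boss 1469 0.040490954019955505 ((478.9614562988281, 207.85252380371094), 27.94560432434082)
```

View pics/w9p.png

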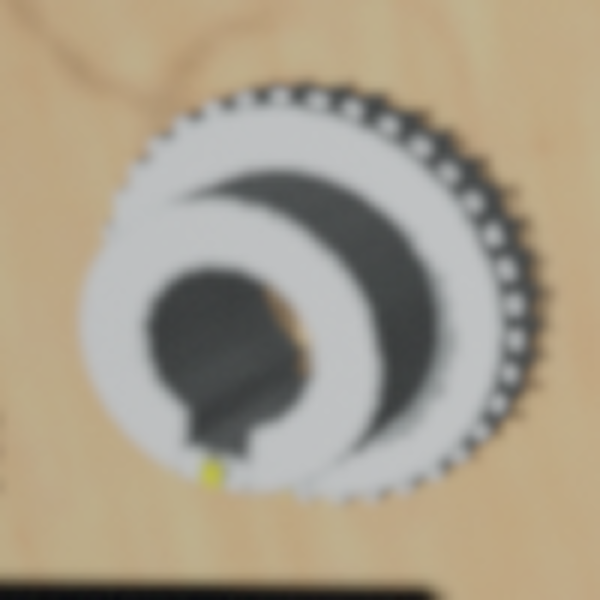

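```bash
python3 -m inch '[{"x":-30,"y":0,"z":-15,"twist":0},{"x":-41,"y":0,"z":-20,"twist":0},{"x":-41,"y":0,"z":-20,"twist":0},{"x":-41,"y":0,"z":-20,"twist":0},{"x":-41,"y":0,"z":-17,"twist":0},{"x":0,"y":0,"z":0,"twist":0},{"x":0,"y":0,"z":0,"twist":0}]' 1; python3 look.py w10;  python3 - <<'E'
from h import *
c=load("w10.npz");T=c["T"]
P=bydepth(c,c["depth"]>0,T)
g=(abs(P[:,0]-.478)<.05)&(abs(P[:,1]-.208)<.05)&(abs(P[:,2]-.04)<.004); s=P[g]; ctr=np.array(cv2.minEnclosingCircle((s[:,:2]*1000).astype(np.float32))[0])/1e3; print("boss",len(s),np.median(s[:,2]),cv2.minEnclosingCircle((s[:,:2]*1000).astype(np.float32)))
g=np.hypot(P[:,0]-.478,P[:,1]-.208)<.05;g&=(abs(P[:,2]-.016)<.004); s=P[g];print("disc",np.median(s[:,2]),cv2.minEnclosingCircle((s[:,:2]*1000).astype(np.float32)))
hsv=cv2.cvtColor(c["color"],cv2.COLOR_RGB2HSV); m=cv2.inRange(hsv,(22,120,100),(35,255,255))>0
v,u=np.nonzero(m); p=onplane(c,np.c_[u,v],.04,T)[:,:2]; rr=np.hypot(*(p-ctr).T); k=(rr<.045)
for zz,lo,hi in((.04,.018,.028),(.016,.028,.042)):
    p=onplane(c,np.c_[u,v],zz,T)[:,:2]; rr=np.hypot(*(p-ctr).T); q=p[(rr>lo)&(rr<hi)].mean(0)-ctr; print("mark",zz,((rr>lo)&(rr<hi)).sum(),q,np.degrees(np.arctan2(q[1],q[0]))%360)
uv=proj(c,[[*ctr,.04]],T)[0].astype(int);print(uv)
cv2.imwrite("pics/w10p.png",cv2.resize(c["color"][uv[1]-60:uv[1]+60,uv[0]-60:uv[0]+60,::-1],(600,600),interpolation=cv2.INTER_CUBIC))
E
```

```text
t: 14.5
tool_pos: [0.4168, 0.2088, 0.3627]
orientation: [-1.185, 1.247, -1.247]
force: [0.6, -0.0, 0.7]
opening: 0.0927
14.5 q [ 0.35 -0.22  1.9  -0.    1.46  1.98] tcp [0.4168 0.2088 0.3627] zang -2.94 xang -92.94 tilt [-0.0001 -0.0004] F [ 0.6 -0.   0.7] tq [ 0.02 -0.    0.  ] op 0.0927
boss 1771 0.040676448641648266 ((478.1304016113281, 208.29014587402344), 27.238807678222656)
disc 0.01655462953399303 ((478.1409912109375, 208.08071899414062), 40.834991455078125)
mark 0.04 10 [-0.02377158  0.00764861] 162.16418204831376
mark 0.016 20 [-0.03138423  0.01035463] 161.7406828415321
[254 120]
```

View pics/w10p.png

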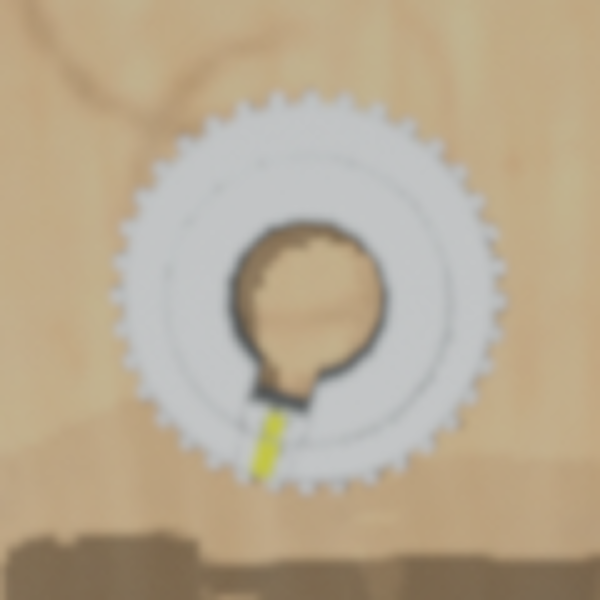

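```bash
python3 -m inch '[{"x":-2.5,"y":0,"z":30,"twist":0},{"x":0,"y":10,"z":31,"twist":0},{"x":0,"y":30,"z":0,"twist":0},{"x":0,"y":30,"z":0,"twist":0},{"x":0,"y":30,"z":0,"twist":0},{"x":0,"y":25,"z":0,"twist":0},{"x":0,"y":18,"z":0,"twist":0},{"x":0,"y":10,"z":0,"twist":0},{"x":0,"y":3,"z":0,"twist":0},{"x":0,"y":0,"z":0,"twist":0}]' 1; python3 look.py w11
```

```text
t: 15.55
tool_pos: [0.4782, 0.2064, 0.207]
orientation: [-1.183, 1.25, -1.25]
force: [0.4, -1.1, 0.0]
opening: 0.0933
15.55 q [ 0.31  0.11  1.89 -0.    1.14  1.94] tcp [0.4782 0.2064 0.207 ] zang -3.17 xang -93.17 tilt [-0.     -0.0001] F [ 0.4 -1.1  0. ] tq [0.09 0.01 0.02] op 0.0933
```

View pics/w11.png

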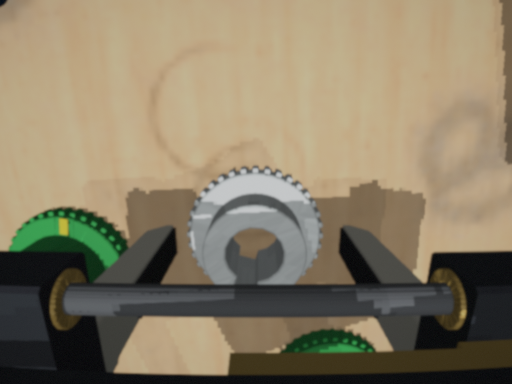

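```bash
python3 -m inch '[{"x":-1.8,"y":0,"z":0,"twist":0},{"x":0,"y":0,"z":0,"twist":0},{"x":0,"y":0,"z":0,"twist":0},{"x":0,"y":0,"z":0,"twist":0},{"x":0,"y":0,"z":0,"twist":0},{"x":0,"y":0,"z":0,"twist":0},{"x":0,"y":0,"z":0,"twist":0}]' -1 35; python3 look.py w12
```

```text
t: 16.3
tool_pos: [0.4777, 0.2088, 0.2069]
orientation: [-1.183, 1.249, -1.249]
force: [-1.8, -0.1, 1.2]
opening: 0.0531
16.3 q [ 0.31  0.11  1.89 -0.    1.14  1.94] tcp [0.4777 0.2088 0.2069] zang -3.1 xang -93.1 tilt [-0.     -0.0001] F [-1.8 -0.1  1.2] tq [-0.17  0.14  0.01] op 0.0531
```

View pics/w12.png

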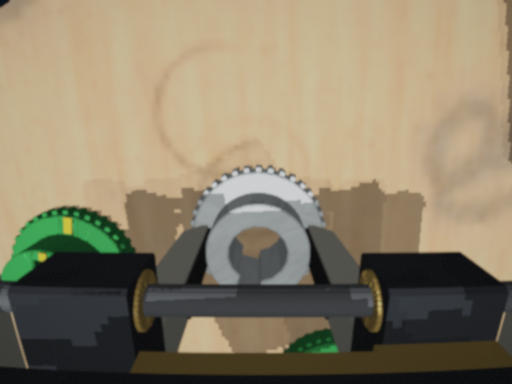

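```bash
python3 -m inch '[{"x":0,"y":-5,"z":0,"twist":0},{"x":0,"y":-15,"z":0,"twist":0},{"x":0,"y":-30,"z":0,"twist":0},{"x":0,"y":-30,"z":0,"twist":0},{"x":0,"y":-30,"z":0,"twist":0},{"x":0,"y":-30,"z":0,"twist":0},{"x":0,"y":-10,"z":0,"twist":0},{"x":0,"y":0,"z":0,"twist":0},{"x":0,"y":0,"z":0,"twist":0}]'; python3 look.py w13; cat > pul.py <<'E'
import sys; from h import *
c=load(sys.argv[1]+".npz");T=c["T"]
P=bydepth(c,c["depth"]>0,T); L=(P-T[:3,3])@T[:3,:3]
v,u=np.nonzero(c["depth"]>0)
def fit(p):
    A=np.c_[2*p,np.ones(len(p))]; b=(p**2).sum(1); x=np.linalg.lstsq(A,b,rcond=None)[0]; return x[:2],np.sqrt(x[2]+x[0]**2+x[1]**2)
for y0,rmax in ((.167,.030),(.191,.045)):
    g=(abs(L[:,1]-y0)<.003)&(np.hypot(L[:,0],L[:,2])<rmax); s=L[g]
    print(y0,g.sum(),np.median(s[:,1]),s[:,[0,2]].min(0),s[:,[0,2]].max(0))
    img=np.zeros(c["depth"].shape,np.uint8); img[v[g],u[g]]=255
    A=np.c_[s[:,0],s[:,2],np.ones(len(s))]; print(" plane tilt (x,z)",np.linalg.lstsq(A,s[:,1],rcond=None)[0].round(4))
    cv2.imwrite(f"pics/{sys.argv[1]}_m{int(y0*1000)}.png",img)
    # outer edge: per angle max radius, front half only
    th=np.degrees(np.arctan2(s[:,2],s[:,0])); pts=[]
    for a in range(15,166,5) :
        k=abs(th-a)<2.5
        if k.sum()>2: i=np.argmax(np.hypot(s[k,0],s[k,2])); pts.append(s[k][i][[0,2]])
    if len(pts)>5: print(" fit",len(pts),fit(np.array(pts)))
cv2.imwrite(f"pics/{sys.argv[1]}c.png",cv2.resize(c["color"][150:300,170:350,::-1],(720,600),interpolation=2))
E
python3 pul.py w13
```

```text
t: 17.25
tool_pos: [0.4773, 0.2087, 0.3556]
orientation: [-1.184, 1.25, -1.249]
force: [-0.5, -0.8, -3.8]
opening: 0.0531
17.25 q [ 0.31 -0.05  1.77  0.    1.43  1.94] tcp [0.4773 0.2087 0.3556] zang -3.11 xang -93.11 tilt [-0.0014 -0.0004] F [-0.5 -0.8 -3.8] tq [ 0.02 -0.02 -0.03] op 0.0531
0.167 4810 0.1663896987048338 [-0.02844751 -0.01822823] [0.0283822  0.02734118]
 plane tilt (x,z) [ 0.0002 -0.0029  0.1665]
 fit 31 (array([-7.77467762e-05, -2.02823598e-03]), np.float64(0.02915311636962679))
0.191 3805 0.1903702494421018 [-0.04003155 -0.02657653] [0.03980604 0.04094909]
 plane tilt (x,z) [0.0012 0.0004 0.1906]
 fit 31 (array([-0.00045405,  0.00017865]), np.float64(0.03991920851123062))
```

View pics/w13c.png

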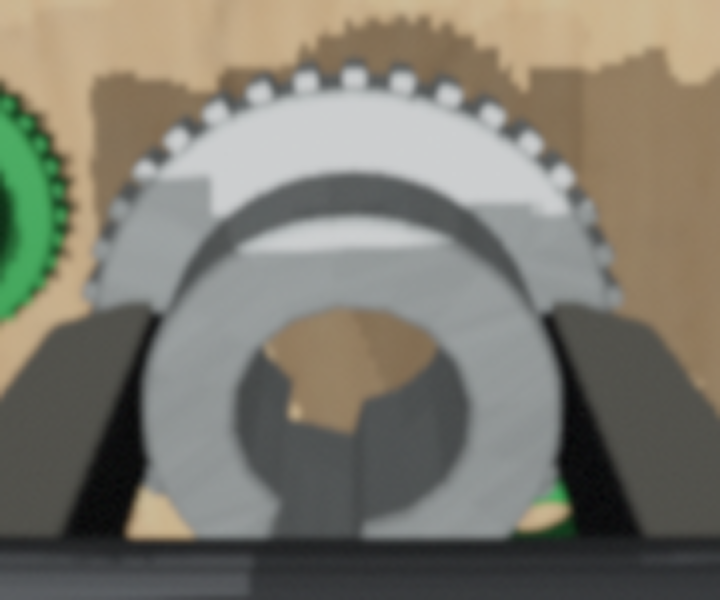

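```bash
python3 -m inch '[{"x":0,"y":0,"z":0,"twist":-0.12},{"x":0,"y":0,"z":0,"twist":-0.119},{"x":36.6,"y":0,"z":10.5,"twist":0},{"x":36.6,"y":0,"z":10.5,"twist":0},{"x":36.6,"y":0,"z":10.5,"twist":0},{"x":36.6,"y":0,"z":10.5,"twist":0},{"x":36.6,"y":0,"z":10.5,"twist":0},{"x":36.6,"y":0,"z":10.5,"twist":0},{"x":0,"y":10,"z":0,"twist":0},{"x":0,"y":15,"z":0,"twist":0},{"x":0,"y":5,"z":0,"twist":0},{"x":0,"y":0,"z":0,"twist":0}]'; python3 look.py w14; python3 pul.py w14
```

```text
t: 18.5
tool_pos: [0.5788, 0.0056, 0.324]
orientation: [-1.294, 1.075, -1.068]
force: [-0.5, 0.7, -3.7]
opening: 0.0533
18.5 q [-0.08  0.13  1.64  0.    1.38  1.31] tcp [0.5788 0.0056 0.324 ] zang 10.66 xang -79.34 tilt [-0.0048  0.0006] F [-0.5  0.7 -3.7] tq [ 0.03 -0.01 -0.02] op 0.0533
0.167 4777 0.1663923079363962 [-0.02853966 -0.01783522] [0.02846047 0.02753954]
 plane tilt (x,z) [ 0.0005 -0.0028  0.1665]
 fit 31 (array([-0.00011739, -0.00188286]), np.float64(0.029027876615990753))
0.191 3769 0.19039480490173383 [-0.03989982 -0.02622944] [0.03989235 0.04086513]
 plane tilt (x,z) [ 0.0008 -0.0017  0.1907]
 fit 31 (array([-4.19974847e-04, -7.32762878e-06]), np.float64(0.039956821400982535))
```

View pics/w14c.png

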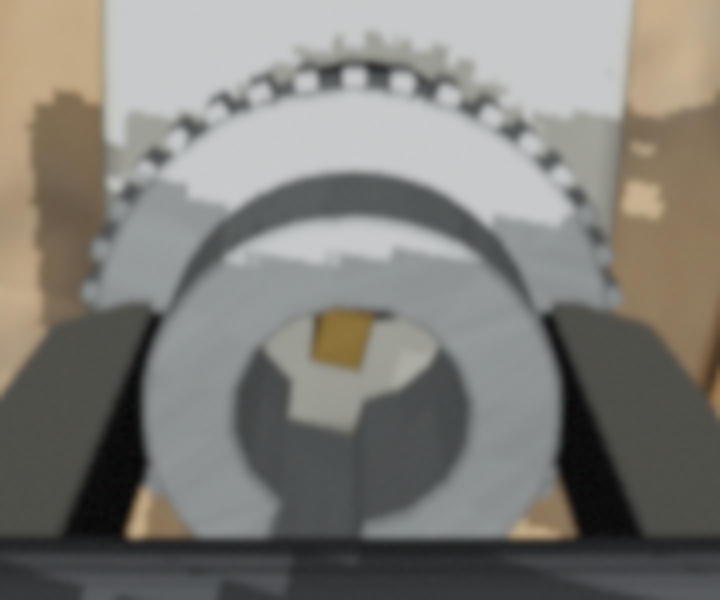

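```bash
python3 -m inch '[{"x":1.4,"y":0,"z":0.8,"twist":0},{"x":0,"y":5,"z":0,"twist":0},{"x":0,"y":4,"z":0,"twist":0},{"x":0,"y":0,"z":0,"twist":0},{"x":0,"y":0,"z":0,"twist":0}]'; python3 look.py w15; python3 pul.py w15; python3 - <<'E'
from h import *
c=load("w15.npz");T=c["T"]; hsv=cv2.cvtColor(c["color"],cv2.COLOR_RGB2HSV)
m=cv2.inRange(hsv,(15,110,60),(32,255,255)); m[:200]=0;m[270:]=0;m[:,:225]=0;m[:,290:]=0
P=bydepth(c,m>0,T); P=P[abs(P[:,2]-.104)<.004]; print(len(P),P.mean(0),cv2.minAreaRect((P[:,:2]*1000).astype(np.float32)))
E
```

```text
t: 19.05
tool_pos: [0.581, 0.0033, 0.3177]
orientation: [-1.291, 1.072, -1.072]
force: [0.2, -0.3, -4.0]
opening: 0.0536
19.05 q [-0.08  0.14  1.64  0.    1.36  1.3 ] tcp [0.581  0.0033 0.3177] zang 10.59 xang -79.41 tilt [-0.0003  0.0001] F [ 0.2 -0.3 -4. ] tq [-0.05 -0.02  0.03] op 0.0536
0.167 4774 0.16640991605949343 [-0.02841727 -0.01806446] [0.02842802 0.02763997]
 plane tilt (x,z) [ 0.0006 -0.0035  0.1665]
 fit 31 (array([-7.94819654e-05, -1.93458906e-03]), np.float64(0.02907310938256906))
0.191 3797 0.190398468707508 [-0.03995732 -0.02613388] [0.03978567 0.04091496]
 plane tilt (x,z) [-0.     -0.0016  0.1907]
 fit 31 (array([-0.00059388,  0.00052991]), np.float64(0.0397554666288843))
194 [0.56818612 0.00577152 0.10416947] ((567.3867797851562, 5.781659126281738), (8.30631160736084, 10.128600120544434), 86.5321044921875)
```

View pics/w15c.png

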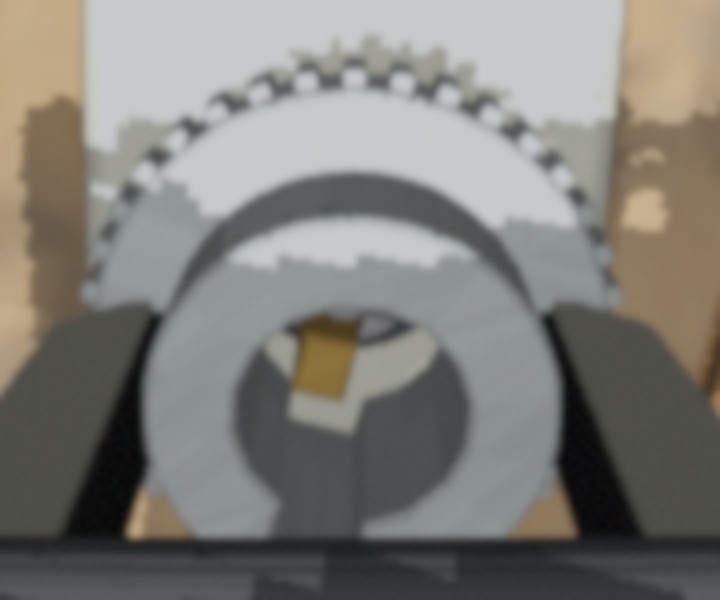

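```bash
python3 -m inch '[{"x":-1.3,"y":0,"z":-0.6,"twist":0},{"x":0,"y":2,"z":0,"twist":0},{"x":0,"y":1,"z":0,"twist":0},{"x":0,"y":0,"z":0,"twist":0},{"x":0,"y":0,"z":0,"twist":0}]'; python3 look.py w16; python3 pul.py w16 >/dev/null; python3 - <<'E'
from h import *
c=load("w16.npz");T=c["T"]; hsv=cv2.cvtColor(c["color"],cv2.COLOR_RGB2HSV)
m=cv2.inRange(hsv,(15,110,60),(32,255,255)); m[:200]=0;m[270:]=0;m[:,:225]=0;m[:,290:]=0
P=bydepth(c,m>0,T); P=P[abs(P[:,2]-.104)<.004]; print(len(P),P.mean(0),cv2.minAreaRect((P[:,:2]*1000).astype(np.float32)))
E
```

```text
t: 19.6
tool_pos: [0.5802, 0.0045, 0.3147]
orientation: [-1.291, 1.072, -1.072]
force: [0.3, 0.5, -2.9]
opening: 0.053
19.6 q [-0.08  0.14  1.65  0.    1.36  1.31] tcp [0.5802 0.0045 0.3147] zang 10.59 xang -79.41 tilt [-0.0002  0.    ] F [ 0.3  0.5 -2.9] tq [0.02 0.04 0.  ] op 0.053
202 [0.56831599 0.00580136 0.10416403] ((567.3753662109375, 5.878037929534912), (8.318753242492676, 10.178357124328613), 84.46402740478516)
```

View pics/w16c.png

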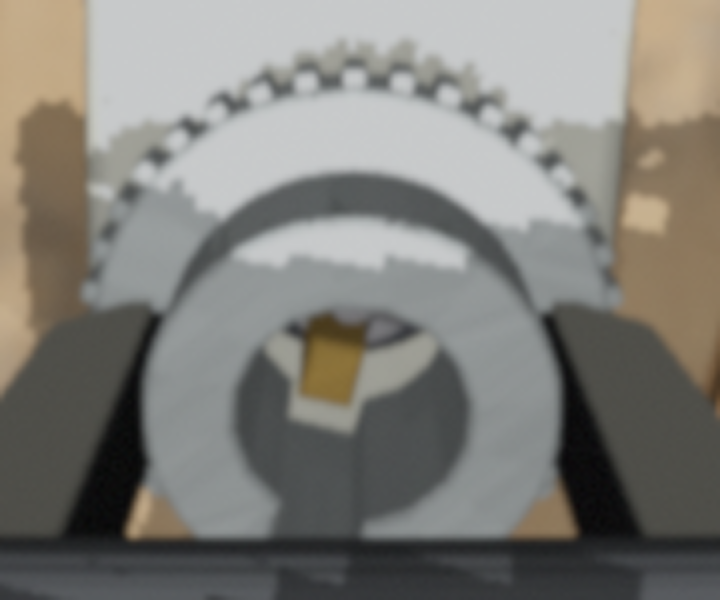

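```bash
python3 -m inch '[{"x":0,"y":1.5,"z":0,"twist":0},{"x":0,"y":1,"z":0,"twist":0},{"x":0,"y":1,"z":0,"twist":0},{"x":0,"y":0,"z":0,"twist":0}]'; python3 -m inch '[{"x":0,"y":1,"z":0,"twist":0},{"x":0,"y":1,"z":0,"twist":0},{"x":0,"y":0,"z":0,"twist":0}]'; python3 look.py w17; python3 pul.py w17 >/dev/null
```

```text
t: 20.05
tool_pos: [0.5802, 0.0045, 0.3111]
orientation: [-1.291, 1.072, -1.072]
force: [-0.4, 0.2, -3.4]
opening: 0.0535
t: 20.35
tool_pos: [0.5802, 0.0044, 0.3091]
orientation: [-1.291, 1.072, -1.072]
force: [0.8, -0.3, -2.3]
opening: 0.0535
20.35 q [-0.08  0.14  1.65  0.    1.35  1.31] tcp [0.5802 0.0044 0.3091] zang 10.58 xang -79.42 tilt [-0.0003  0.    ] F [ 0.8 -0.3 -2.3] tq [ 0.03  0.   -0.01] op 0.0535
```

View pics/w17c.png

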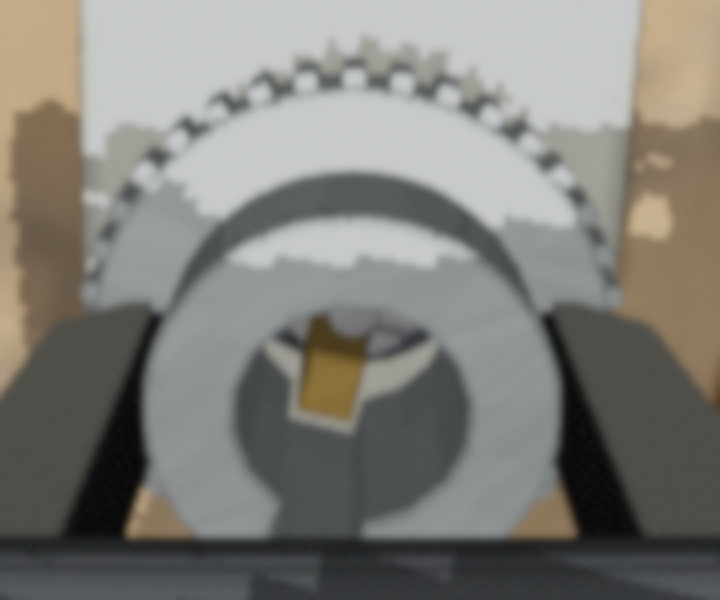

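```bash
python3 -m inch '[{"x":0,"y":1,"z":0,"twist":0},{"x":0,"y":1,"z":0,"twist":0},{"x":0,"y":0,"z":0,"twist":0}]'; python3 -m inch '[{"x":0,"y":1,"z":0,"twist":0},{"x":0,"y":1,"z":0,"twist":0},{"x":0,"y":0,"z":0,"twist":0}]'; python3 look.py w18; python3 pul.py w18 >/dev/null
```

```text
t: 20.7
tool_pos: [0.5802, 0.0045, 0.3071]
orientation: [-1.291, 1.072, -1.072]
force: [0.1, -0.3, -3.1]
opening: 0.0531
t: 21.0
tool_pos: [0.5802, 0.0045, 0.3051]
orientation: [-1.291, 1.072, -1.072]
force: [-0.8, -0.1, -2.6]
opening: 0.0534
21.0 q [-0.08  0.15  1.66  0.    1.34  1.31] tcp [0.5802 0.0045 0.3051] zang 10.59 xang -79.41 tilt [-0.0004  0.0001] F [-0.8 -0.1 -2.6] tq [ 0.   -0.02 -0.04] op 0.0534
```

View pics/w18c.png

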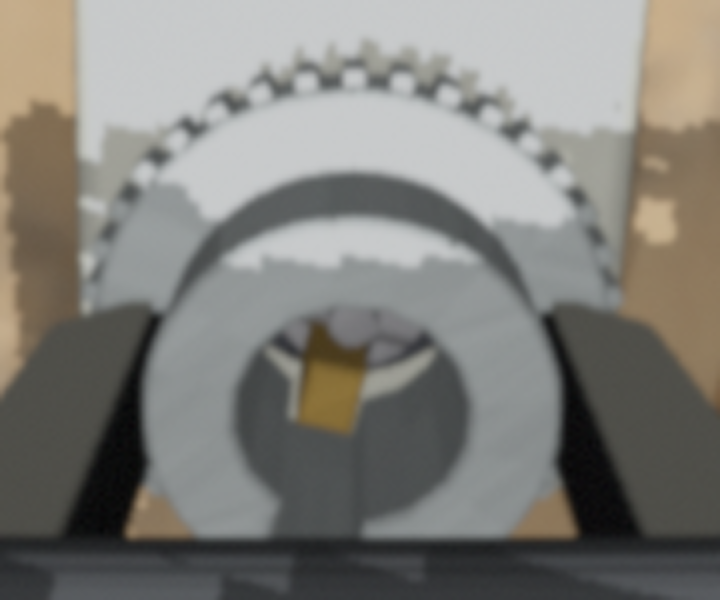

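```bash
python3 -m inch '[{"x":0.3,"y":1,"z":0,"twist":0},{"x":0,"y":1,"z":0,"twist":0},{"x":0,"y":1,"z":0,"twist":0},{"x":0,"y":0,"z":0,"twist":0}]'; python3 -m inch '[{"x":0,"y":1,"z":0,"twist":0},{"x":0,"y":1,"z":0,"twist":0},{"x":0,"y":1,"z":0,"twist":0},{"x":0,"y":0,"z":0,"twist":0}]';python3 look.py w19; python3 pul.py w19 >/dev/null
```

```text
t: 21.45
tool_pos: [0.5802, 0.0042, 0.3021]
orientation: [-1.291, 1.072, -1.072]
force: [0.2, 0.2, -2.8]
opening: 0.0532
t: 21.85
tool_pos: [0.5802, 0.0042, 0.2991]
orientation: [-1.291, 1.072, -1.072]
force: [0.2, -0.4, -3.0]
opening: 0.0532
21.85 q [-0.08  0.15  1.66 -0.    1.33  1.3 ] tcp [0.5802 0.0042 0.2991] zang 10.59 xang -79.41 tilt [-0.0004  0.    ] F [ 0.2 -0.4 -3. ] tq [0.04 0.   0.03] op 0.0532
```

View pics/w19c.png

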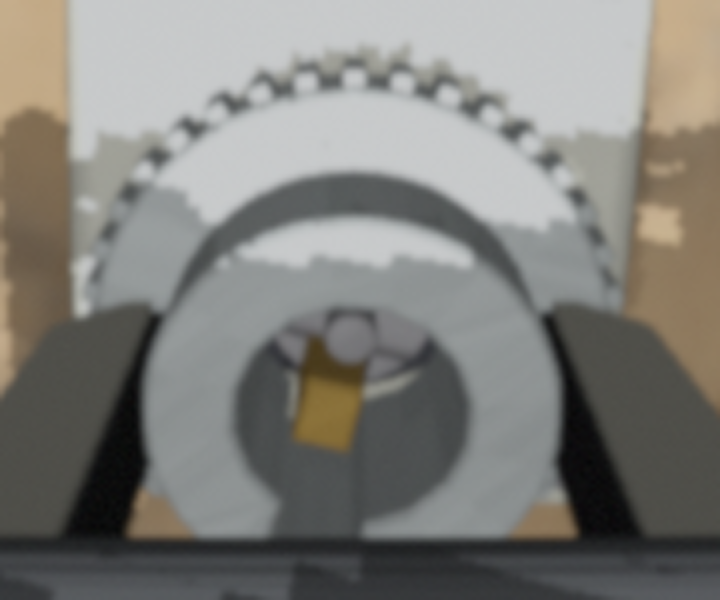

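Now onto the shaft's end (underside about 0.092), half-millimetre steps with force checks.

```bash
python3 -m inch '[{"x":0,"y":0.7,"z":0,"twist":0},{"x":0,"y":0.7,"z":0,"twist":0},{"x":0,"y":0,"z":0,"twist":0}]'; python3 -m inch '[{"x":0,"y":0.5,"z":0,"twist":0},{"x":0,"y":0.5,"z":0,"twist":0},{"x":0,"y":0,"z":0,"twist":0}]';python3 -m inch '[{"x":0,"y":0.5,"z":0,"twist":0},{"x":0,"y":0.5,"z":0,"twist":0},{"x":0,"y":0,"z":0,"twist":0}]'
```

```text
t: 22.2
tool_pos: [0.5802, 0.0042, 0.2978]
orientation: [-1.291, 1.072, -1.072]
force: [0.6, 0.2, -2.8]
opening: 0.0532
t: 22.5
tool_pos: [0.5803, 0.0042, 0.2968]
orientation: [-1.291, 1.072, -1.072]
force: [0.5, 0.2, -3.0]
opening: 0.0535
t: 22.8
tool_pos: [0.5802, 0.0041, 0.2958]
orientation: [-1.291, 1.072, -1.072]
force: [-0.4, -0.2, -3.6]
opening: 0.0532
```

```bash
for i in 1; do python3 -m inch '[{"x":0,"y":0.5,"z":0,"twist":0},{"x":0,"y":0.5,"z":0,"twist":0},{"x":0,"y":0,"z":0,"twist":0}]'; done; python3 -m inch '[{"x":0,"y":0.5,"z":0,"twist":0},{"x":0,"y":0.5,"z":0,"twist":0},{"x":0,"y":0,"z":0,"twist":0}]'; python3 -m inch '[{"x":0,"y":0.5,"z":0,"twist":0},{"x":0,"y":0.5,"z":0,"twist":0},{"x":0,"y":0,"z":0,"twist":0}]'
```

```text
t: 23.1
tool_pos: [0.5803, 0.0042, 0.2948]
orientation: [-1.291, 1.072, -1.072]
force: [0.3, -0.4, -3.7]
opening: 0.0536
t: 23.4
tool_pos: [0.5802, 0.0042, 0.2938]
orientation: [-1.291, 1.072, -1.072]
force: [0.3, -1.0, -2.7]
opening: 0.0533
t: 23.7
tool_pos: [0.5802, 0.0042, 0.2928]
orientation: [-1.291, 1.072, -1.072]
force: [0.0, 0.3, -3.5]
opening: 0.0534
```

```bash
python3 -m inch '[{"x":0,"y":1,"z":0,"twist":0},{"x":0,"y":1,"z":0,"twist":0},{"x":0,"y":1,"z":0,"twist":0},{"x":0,"y":1,"z":0,"twist":0},{"x":0,"y":0,"z":0,"twist":0}]'; python3 -m inch '[{"x":0,"y":1,"z":0,"twist":0},{"x":0,"y":1,"z":0,"twist":0},{"x":0,"y":1,"z":0,"twist":0},{"x":0,"y":1,"z":0,"twist":0},{"x":0,"y":0,"z":0,"twist":0}]'
```

```text
t: 24.2
tool_pos: [0.5802, 0.0042, 0.2887]
orientation: [-1.291, 1.072, -1.072]
force: [0.8, -0.8, -2.8]
opening: 0.0531
t: 24.7
tool_pos: [0.5802, 0.0042, 0.2847]
orientation: [-1.291, 1.072, -1.072]
force: [-0.6, 0.1, -3.2]
opening: 0.0534
```

```bash
python3 -m inch '[{"x":0,"y":1,"z":0,"twist":0},{"x":0,"y":1,"z":0,"twist":0},{"x":0,"y":1,"z":0,"twist":0},{"x":0,"y":1,"z":0,"twist":0},{"x":0,"y":0,"z":0,"twist":0}]'; python3 -m inch '[{"x":0,"y":1,"z":0,"twist":0},{"x":0,"y":1,"z":0,"twist":0},{"x":0,"y":1,"z":0,"twist":0},{"x":0,"y":0,"z":0,"twist":0}]'; python3 look.py w20; python3 pul.py w20 
```

```text
t: 25.2
tool_pos: [0.5802, 0.0042, 0.2807]
orientation: [-1.291, 1.072, -1.072]
force: [0.2, -0.3, -3.6]
opening: 0.0536
t: 25.6
tool_pos: [0.5802, 0.0042, 0.2777]
orientation: [-1.291, 1.072, -1.072]
force: [0.0, -0.3, -3.2]
opening: 0.0534
25.6 q [-0.08  0.17  1.68 -0.    1.29  1.3 ] tcp [0.5802 0.0042 0.2777] zang 10.59 xang -79.41 tilt [-0.0004  0.    ] F [ 0.  -0.3 -3.2] tq [0.02 0.03 0.01] op 0.0534
0.167 4790 0.16640004263681907 [-0.0285577  -0.01771968] [0.02844696 0.02756578]
 plane tilt (x,z) [ 0.0011 -0.0029  0.1665]
 fit 31 (array([-0.00012198, -0.00206323]), np.float64(0.02916427079369207))
0.191 3729 0.1903326549626185 [-0.03995913 -0.02594731] [0.03980139 0.0407688 ]
 plane tilt (x,z) [0.0011 0.0191 0.1901]
 fit 31 (array([-0.00061335,  0.0004732 ]), np.float64(0.03970801023006054))
```

Underside ≈ 0.0707; final approach in small steps until contact on the collar (0.066).

```bash
python3 -m inch '[{"x":0,"y":0.8,"z":0,"twist":0},{"x":0,"y":0.8,"z":0,"twist":0},{"x":0,"y":0.8,"z":0,"twist":0},{"x":0,"y":0.8,"z":0,"twist":0},{"x":0,"y":0,"z":0,"twist":0}]'; python3 -m inch '[{"x":0,"y":0.5,"z":0,"twist":0},{"x":0,"y":0.4,"z":0,"twist":0},{"x":0,"y":0,"z":0,"twist":0}]'; python3 -m inch '[{"x":0,"y":0.4,"z":0,"twist":0},{"x":0,"y":0,"z":0,"twist":0}]'
```

```text
t: 26.15
tool_pos: [0.5802, 0.0042, 0.2746]
orientation: [-1.291, 1.072, -1.072]
force: [0.9, -0.4, -3.6]
opening: 0.0533
t: 26.45
tool_pos: [0.5803, 0.0042, 0.2738]
orientation: [-1.291, 1.072, -1.072]
force: [-0.3, -0.2, -2.1]
opening: 0.0537
t: 26.65
tool_pos: [0.5803, 0.0042, 0.2734]
orientation: [-1.291, 1.072, -1.072]
force: [0.6, 1.0, -3.6]
opening: 0.0533
```

```bash
python3 -m inch '[{"x":0,"y":0.4,"z":0,"twist":0},{"x":0,"y":0,"z":0,"twist":0}]'; python3 -m inch '[{"x":0,"y":0.4,"z":0,"twist":0},{"x":0,"y":0,"z":0,"twist":0}]'
```

```text
t: 26.85
tool_pos: [0.5803, 0.0042, 0.273]
orientation: [-1.291, 1.072, -1.072]
force: [-0.1, -0.2, -3.2]
opening: 0.0533
t: 27.05
tool_pos: [0.5803, 0.0042, 0.273]
orientation: [-1.291, 1.072, -1.072]
force: [-1.4, -0.1, 0.3]
opening: 0.0532
```

```bash
python3 -m inch '[{"x":0,"y":0,"z":0,"twist":0},{"x":0,"y":0,"z":0,"twist":0},{"x":0,"y":0,"z":0,"twist":0},{"x":0,"y":0,"z":0,"twist":0},{"x":0,"y":0,"z":0,"twist":0}]' 0.7; python3 -m inch '[{"x":0,"y":-5,"z":0,"twist":0},{"x":0,"y":-20,"z":0,"twist":0},{"x":0,"y":-30,"z":0,"twist":0},{"x":0,"y":-30,"z":-20,"twist":0},{"x":0,"y":-5,"z":-30,"twist":0},{"x":0,"y":0,"z":-20,"twist":0},{"x":0,"y":0,"z":0,"twist":0},{"x":0,"y":0,"z":0,"twist":0}]'; python3 look.py w21; python3 - <<'E'
from h import *
from plant import imaging
c=load("w21.npz");T=c["T"]
P=bydepth(c,c["depth"]>0,T)
for z0,r in ((.106,.03),(.082,.045)):
    s=P[(abs(P[:,2]-z0)<.004)&(np.hypot(P[:,0]-.58,P[:,1]-.0043)<r)]; A=np.c_[s[:,:2]-[.58,.0043],np.ones(len(s))]
    print(z0,len(s),np.median(s[:,2]),cv2.minEnclosingCircle((s[:,:2]*1000).astype(np.float32)),np.linalg.lstsq(A,s[:,2],rcond=None)[0])
hsv=cv2.cvtColor(c["color"],cv2.COLOR_RGB2HSV); m=cv2.inRange(hsv,(15,110,60),(35,255,255))>0
P=bydepth(c,m,T); s=P[(abs(P[:,2]-.104)<.004)&(np.hypot(P[:,0]-.567,P[:,1]-.005)<.009)]; print("key",len(s),np.median(s,0))
cv2.imwrite("pics/w21c.png",cv2.resize(c["color"][40:180,180:330,::-1],(640,600),interpolation=2))
t0=load("top0.npz"); t=imaging.read_camera("top"); cv2.imwrite("pics/top21.png",t["color"][:,:,::-1])
for n,(u,v) in dict(tape=(181,166),vial=(262,246),dish=(302,137),g1=(149,240),g2=(208,272)).items():
    a=t0["color"][v-25:v+25,u-25:u+25].astype(int);b=t["color"][v-25:v+25,u-25:u+25].astype(int); print(n,abs(a-b).mean())
E
```

```text
t: 27.55
tool_pos: [0.5803, 0.0041, 0.2727]
orientation: [-1.291, 1.072, -1.072]
force: [0.4, 0.2, 0.2]
opening: 0.0788
t: 28.35
tool_pos: [0.5116, -0.0087, 0.3632]
orientation: [-1.29, 1.071, -1.073]
force: [0.6, 0.4, 0.5]
opening: 0.0789
28.35 q [-0.12 -0.09  1.79  0.    1.44  1.27] tcp [ 0.5116 -0.0087  0.3632] zang 10.57 xang -79.43 tilt [0.0013 0.    ] F [0.6 0.4 0.5] tq [0.01 0.03 0.  ] op 0.0789
0.106 3188 0.1065659404850056 ((580.7882690429688, 4.404119968414307), 27.25717544555664) [ 0.00690569 -0.00057832  0.10643112]
0.082 3238 0.08257282001040706 ((580.6515502929688, 4.358880043029785), 40.74552917480469) [-0.00108349 -0.00041881  0.08234205]
key 96 [0.56586017 0.00512008 0.10456927]
tape 3.041733333333333
vial 29.718666666666667
dish 14.046266666666666
g1 3.1130666666666666
g2 6.004533333333334
```

View pics/w21c.png

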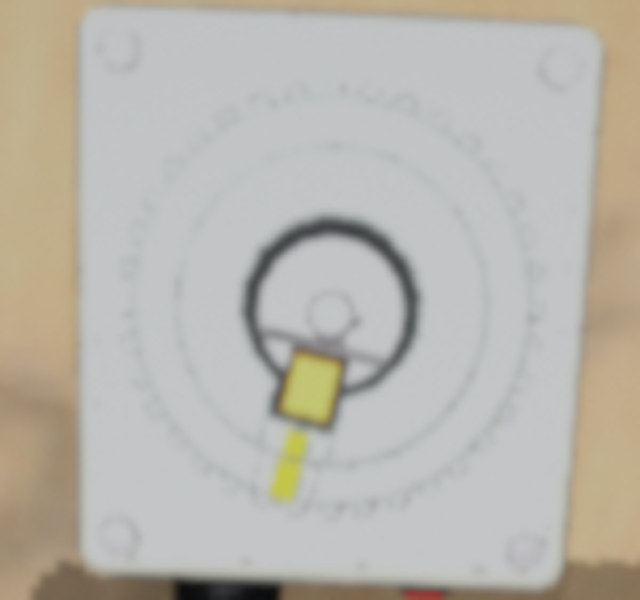

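View pics/top21.png

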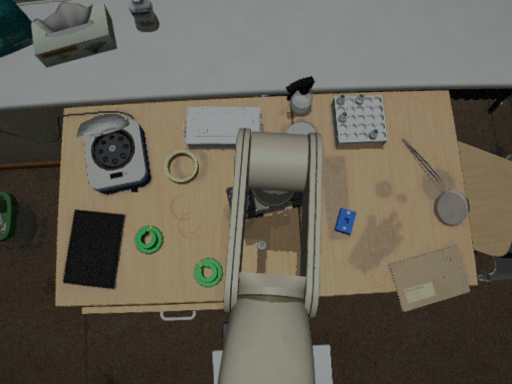

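```bash
python3 -c "
from plant import robot; print(robot.close_job())"
```

```text
the job is handed in; nothing more can be done
None
```

The key is in the slot down to the pocket floor, and the pulley sits fully home on the collar over shaft and key. I handed the job in at about 28.5 s.

- **Slot and key:** I found the slot with the wrist camera at about 176° in the world frame. I felt its inner wall at about 4 N and lowered the key to the floor; the highest force I read was about 10 N. The key's top measured 104.6 mm above the bench and about 13.4 mm from the axis.
- **Pulley:** I chose the silver pulley, not the green ones. I gripped it by the boss and turned it about 14° to line up the keyway. It went down with no extra force until it touched the collar at 66 mm.
- **Last checks:** The boss top measured 106.6 mm, about 0.6 mm high, as the other depth readings were. The pulley was level within 0.007 rad and centred within about 1 mm, and the key showed in the keyway. The gripper was open and clear.
- **Other objects:** In the final top view the tape and vial are where they started. The arm hid most of the dish, so I could not fully check it, but I never worked near it. The arm also changed the before-and-after pixel comparison around the vial and dish, so I judged those by eye.

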